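# Torque the clamp bolt until the breakaway wrench trips

## Robot

A 7-joint arm with a two-finger parallel gripper is mounted at the origin on the work surface. World frame = base frame: x ahead of the robot, y to its left, z up, the work surface at z = 0. Lengths are in mm, angles in rad, forces in N, time in s.
With the tool pointing down it reaches from about 425 to 975 mm from the base axis. Payload 16.7 kg.
Tool frame: the origin (TCP) lies on the centre line of the jaws, within the pads' length; the fingertips stand 14 mm ahead of it and the grasp point (between the pads) lies 5 mm behind it (manip.tip_extent is the distance from the TCP to the fingertips, in mm); y points along the fingers, z is the direction in which the jaws open and shut, and the axes are right-handed (so a half turn about y gives the same grasp; the last joint's range is limited). The gripper opens to 85 mm and grips with 20 to 120 N. Pads are 22 mm wide; open, the fingers measure 114 mm over their backs; the gripper's body (76 mm by 85 mm) begins 54 mm behind the grasp point. The pads swing forward as they close: fully open they stand 13 mm farther back than shut.
Start: joints at [-1.45, 0.426, 0.074, 1.606, -0.034, 1.111, -0.067], TCP at [179.921, 650.543, 245.302] pointing down, gripper open.
Joint ranges: [-2.85, 2.85], [-0.5, 2.14], [-1.23, 1.37], [0.21, 2.46], [-1.02, 4.16], [0.16, 2.05], [-2.73, 2.73]. Speed limits (rad/s): [1.89, 1.89, 2.39, 2.39, 3.01, 3.01, 3.01].

## Interface

Orientations are given as a rotation vector (axis times angle).
In Python, from bench import status, eyes, manip gives the robot as it stands. The module is installed in compiled form; this text tells all that it offers.
- The arm moves only by the tool servo_tool, never from a script. Its argument "steps" is a list that holds one entry, the list of rows, each a list of 5 numbers: the opening, from -1 (shut) to 1 (fully open), then the shift along the tool's x, y, z in mm, then the turn about the tool's y in degrees. In form: [[[gripper, tx, ty, tz, spin], ...]]. A call has 1 to 8 rows; each row shifts and turns the commanded pose from where the row before left it, along the tool's axes as they then stand; what a row does not reach is not made up. A row lasts 1/10 s, in which the tool goes at most 50 mm and 8.59 degrees, less where a joint would pass 70% of its speed; a pose out of reach is approached as far as the arm can. A call with a gripper value outside its range is refused whole. The fingers move at their own pace and stop on an object; the grip force is fixed at half the most. Time passes only in rows, so rows that do not move let the fingers close. It gives the time, the measured TCP pose, the force and the opening at its end, in the units of the state.
- status.get_obs(): the state, without advancing time (a new reading comes with each control period).
- eyes.snapshot(name): name is "scene" or "side" or "wrist"; returns the picture (480x640x3 uint8, red, green, blue); there is no depth.
- eyes.camera_params(name): a dict with "camera_matrix" (3x3 intrinsics, pixels), "position" and "rotation" of the camera in the world. Camera axes: x right, y down, z forward; pixel columns grow to the right and rows downward; lengths in mm; the calibration is good to about 2 mm. The wrist camera is an equidistant fisheye: a pixel r from the principal point sees the ray r / f radians off the axis. A picture is of the moment at which its call begins: read the wrist's pose just before it. camera_params takes no time and is no camera call; for the wrist camera it gives the pose at the moment of the call.
- manip.hand_in(): hands the job in, once; it reports no verdict.
The state is a dict: "clock": time; "joint_positions": joint angles; "qd": joint speeds; "joint_torque": joint torques, N m; "position": TCP position; "tool_rot": TCP orientation; "ft_force": force on the tool from outside, world axes, zero at the start; "torque": the same for the moment, N m; "opening": opening from 0.0 (shut) to 1.0 (fully open).
Only numpy, scipy, OpenCV 4.12 (cv2) and the standard library are available. Lean on these libraries where they do the work, as an engineer would, in place of code of your own. Each camera call takes 0.05 s, during which the arm holds its last target.

## Task

Pick up the breakaway wrench, fit its square socket fully down over the square-headed clamp bolt without ramming it, and turn the bolt clockwise (seen from above) by the handle until the handle's joint trips and stays bent. Stop there, do not tighten any further, and leave the tripped wrench sitting on the bolt; leave the other things on the bench as they lie.

Things in the scene. Friction and masses are not known exactly. Their poses are not given: they have to be found in the camera images.
- wrench: breakaway wrench, steel with a dark rubber grip, 226 mm long, 0.38 to 0.56 kg, lying loose on the bench. Origin: socket centre at the head's underside; z up, x along the straight handle. Head 52 x 52 x 24 mm with a 30 mm square through hole, sides parallel to x and y, 2 mm lead-in below. Hinge pin at x = 50 mm. Centre of mass near x = 35 mm; carry it by the bare handle at about x = 77 mm.
- socket (a point): the wrench's origin: centre of the socket at the underside of the head.
- grip_end (a point): point on the handle's axis, 170 mm from the socket centre when straight, 12 mm above the underside; turns with the handle. Push the handle here, level and square to it. The handle runs from x = 59 to 200 mm of the wrench: bare steel 18 mm wide and high (3 to 21 mm above the underside) up to x = 108 mm, then a rubber grip 22 mm wide and high.
- handle (a joint): breakaway joint (rad): 0 straight, 0.25 fully bent, positive = handle bent clockwise from above. Rigid until about 0.7 N m acts about the hinge pin (5 to 7 N at grip_end), then the resistance falls away, it snaps over and stays bent by itself. Pushed on beyond that it is solid and tightens the bolt further.
- bolt (a joint): turn of the clamp bolt (rad), positive clockwise from above (tighter). Starts between -0.40 and -0.05, drags at once, gets stiffer the further it is turned and stays where it is left. Where the wrench trips depends on how the handle is pushed (at grip_end: somewhere from 0.2 to 0.5). Above 0.65 it is overtightened.
- bolt_head (a point): on the bolt axis at the top edge of its square part, 54 mm above the bench; z up, x and y square to the flats, turning with the bolt. Square 28 mm across, 18 mm high, with a 10 mm nose above tapering to 18 mm square; below it the clamp's fixed flange, 96 mm across, top 36 mm above the bench, carries the seated wrench (socket 18 mm below this point). Seated it has some 4 degrees of play.
- clamp: steel hold-down clamp fixed to the bench, base 120 (x) x 100 (y) x 20 mm, strap and a brass hinge leaf on it up to 30 mm high, leaf sticking out to y = -92 mm. Origin under the bolt axis. With the bolt at reading 0 the flats are parallel to the clamp's x and y. A wrench fitted with its handle towards the clamp's +y side has free room to swing.
- spanner0: plain chrome combination wrench, 150 mm, a bystander; origin at its underside.
- spanner1: plain chrome combination wrench, 170 mm, a bystander; origin at its underside.
- spanner2: plain chrome combination wrench, 190 mm, a bystander; origin at its underside.
- hammer: tack hammer, 250 mm, a bystander; origin at its underside.
- bowl: white ceramic bowl with washers, 110 mm wide, 45 mm high, a bystander; origin at its underside.
- washer: loose steel washer, 34 mm, 6 mm thick, a bystander; origin at its underside.
- hinge_leaf: loose brass hinge leaf, 60 x 90 mm, 10 mm high, a bystander; origin at its underside.
Things that resemble listed ones, but are neither listed nor needed, are in the scene too. Leave any red look-alike of the wrench alone. Leave any green look-alike of the clamp alone.

How it is judged (in metres and radians):
On the way, in this order (a step that is already met when the one before it is completed fails the run):
1. the straight wrench is fully down on the bolt head (horizontal distance between socket and bolt_head below 0.005 m and z of socket in the frame of bolt_head below -0.014 m and angle between wrench's own z axis and vertical below 0.14 rad and value of joint handle below 0.08 rad), for 0.2 s.
2. with the wrench still seated the handle's joint trips against the tightened bolt (horizontal distance between socket and bolt_head below 0.005 m and z of socket in the frame of bolt_head below -0.014 m and angle between wrench's own z axis and vertical below 0.14 rad and value of joint handle above 0.19 rad and value of joint bolt above 0.05 rad), for 0.2 s.
At the end, for the whole second after the job is handed in: The wrench sits on the bolt (socket centre within 5 mm of the bolt axis, underside at least 14 mm below the top of the square, head tilted less than 8 degrees), its handle joint tripped (over 0.19 rad), the bolt tightened (reading 0.05 to 0.65 rad), everything released and at rest (all of step 2 and value of joint bolt below 0.65 rad and linear speed of wrench below 0.02 m/s and not (contact force between the arm and wrench above 0.1 N)); the robot touches nothing.
It fails at once if the bolt is overtightened (reading over 0.65 rad) (value of joint bolt above 0.65 rad).
It fails at once if the wrench is rammed or pressed down on the bolt or its flange with over 100 N of contact force (contact force between wrench and clamp above 100 N or (contact force between wrench and bolt above 100 N and z of socket in the frame of bolt_head above -0.01 m)).
It fails at once if the handle is tripped anywhere but on the bolt (value of joint handle above 0.19 rad and horizontal distance between socket and bolt_head above 0.012 m).
It fails at once if another thing on the bench is shoved more than 40 mm (distance of any of spanner0, spanner1, spanner2, hammer, bowl, washer, hinge_leaf from where it was at the start of the episode above 0.04 m).
It also fails if it takes over 72 s, if anything falls off the work surface, if the arm or the gripper's body presses on something with over 40 N, if the wrist force passes 120 N, or if a joint passes its speed limit or range.

## Working session

There is one attempt and no reset: what is moved stays moved. The work goes in short steps, Python scripts to look and compute and a tool call to move; the robot and the scene stay as the last step left them, time stands still between calls to the robot, and variables do not carry over. Pictures are saved under pics/ and viewed, and the job is handed in when it is done.

Besides the shell and the picture viewer there is one more tool, called after "Call:" as name(argument=value, ...), one argument or row to a line, values as JSON. servo_tool: Moves the arm, as the interface text tells. Its arguments: {"type":"object","properties":{"steps":{"type":"array"}},"required":["steps"]}

```bash
mkdir -p pics
python3 - <<'E'
from bench import status, eyes, manip
import cv2,numpy as np
print(status.get_obs()); print(manip.tip_extent)
for n in ["scene","side","wrist"]:
    p=eyes.camera_params(n); print(n,p)
    im=eyes.snapshot(n); cv2.imwrite(f"pics/{n}0.png",im[:,:,::-1])
E
```

```text
{'clock': 0.0, 'joint_positions': array([-1.45048695,  0.42676075,  0.0738028 ,  1.60662485, -0.03408308,
        1.11081666, -0.06709769]), 'qd': array([ 1.27659949e-03,  1.10087533e-03, -6.94159604e-04,  8.57274811e-05,
       -6.04888061e-04,  1.42578325e-03, -8.09486110e-04]), 'joint_torque': array([-6.06194681e-04, -9.49849892e+01,  3.76021564e+00, -4.63491225e+01,
        1.90966716e-02,  1.05324454e-02,  1.46208986e-06]), 'position': array([179.81516309, 650.18617765, 244.58211361]), 'tool_rot': array([-1.56175262,  0.21188073, -0.21174734]), 'ft_force': array([ 0.56085382,  0.19660551, -0.66388801]), 'torque': array([ 0.09009162,  0.0919475 , -0.00064051]), 'opening': 1.0011243480950642}
14.0
scene {'camera_matrix': array([[598.23108114,   0.        , 315.28611361],
       [  0.        , 598.23108114, 244.59062554],
       [  0.        ,   0.        ,   1.        ]]), 'position': array([ 1329.44297141, -1176.90589327,  1371.85950471]), 'rotation': array([-2.25391959, -0.73274254,  0.29129157])}
side {'camera_matrix': array([[496.45113687,   0.        , 325.22726826],
       [  0.        , 496.45113687, 246.46548232],
       [  0.        ,   0.        ,   1.        ]]), 'position': array([ 175.78391987, -911.51708563, 1158.48392563]), 'rotation': array([-2.38113299,  0.59331091, -0.18976427])}
wrist {'camera_matrix': array([[371.64829954,   0.        , 323.42833061],
       [  0.        , 371.64829954, 237.91653647],
       [  0.        ,   0.        ,   1.        ]]), 'position': array([105.75839721, 670.77277343, 374.08425249]), 'rotation': array([2.29625397, 1.74727418, 0.26801643])}
```

View pics/scene0.png

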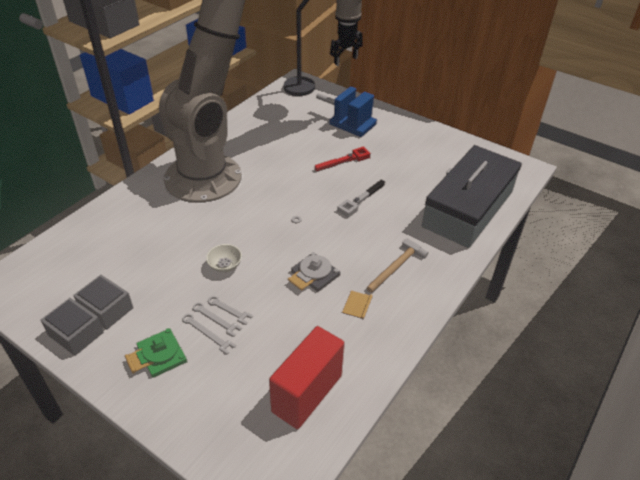

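View pics/side0.png

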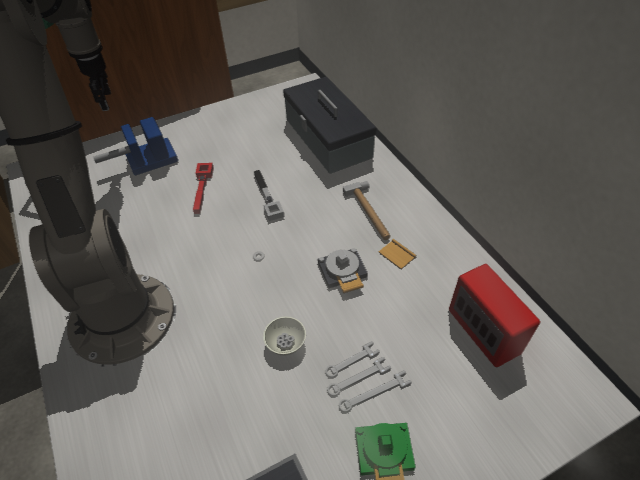

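View pics/wrist0.png

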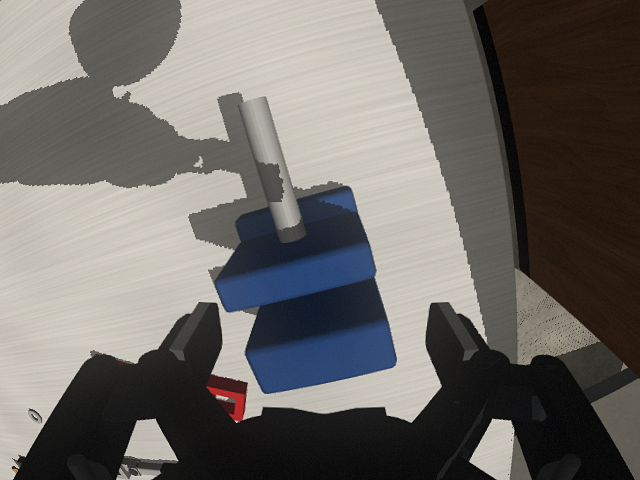

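The steel wrench with a dark grip is at scene (348,208)–(383,184) and side (274,210)–(259,173). The red look-alike is at scene (345,160). The grey clamp is at scene (316,268) and the green look-alike at (160,350). I'll check them in enlarged crops.

```bash
cat > h.py <<'E'
import numpy as np,cv2
from scipy.spatial.transform import Rotation as R
from bench import status,eyes,manip
def rot(v): return R.from_rotvec(np.array(v)).as_matrix()
def ray(p,uv,fish=False):
    K=p["camera_matrix"];x=(uv[0]-K[0,2])/K[0,0];y=(uv[1]-K[1,2])/K[1,1]
    if fish:
        r=np.hypot(x,y);d=np.array([np.sin(r)*x/max(r,1e-9),np.sin(r)*y/max(r,1e-9),np.cos(r)])
    else: d=np.array([x,y,1.])
    d=rot(p["rotation"])@d
    return np.array(p["position"]),d/np.linalg.norm(d)
def onz(p,uv,z,fish=False):
    o,d=ray(p,uv,fish);return o+d*(z-o[2])/d[2]
def proj(p,X,fish=False):
    c=(np.atleast_2d(X)-p["position"])@rot(p["rotation"]);K=p["camera_matrix"]
    if fish:
        th=np.arctan2(np.hypot(c[:,0],c[:,1]),c[:,2]);n=np.maximum(np.hypot(c[:,0],c[:,1]),1e-9)
        q=c[:,:2]/n[:,None]*th[:,None]
    else: q=c[:,:2]/c[:,2:]
    return q*[K[0,0],K[1,1]]+[K[0,2],K[1,2]]
def st():
    s=status.get_obs();print("t",round(s["clock"],2),"pos",s["position"].round(1),"F",s["ft_force"].round(1),"T",s["torque"].round(2),"op",round(s["opening"],3))
    M=rot(s["tool_rot"]);print("axes x,y,z:",M[:,0].round(3),M[:,1].round(3),M[:,2].round(3),"q",s["joint_positions"].round(2));return s,M
E
python3 - <<'E'
import cv2,numpy as np
a=cv2.imread("pics/scene0.png");b=cv2.imread("pics/side0.png")
def c(i,x,y,w,h,k): return cv2.resize(i[y:y+h,x:x+w],None,fx=k,fy=k,interpolation=cv2.INTER_CUBIC)
cv2.imwrite("pics/c1.png",np.vstack([np.hstack([c(a,310,170,80,60,5),c(b,245,165,80,60,5)]),np.hstack([c(a,280,240,80,60,5),c(b,305,240,80,60,5)])]))
E
```

```text
(no output)
```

View pics/c1.png

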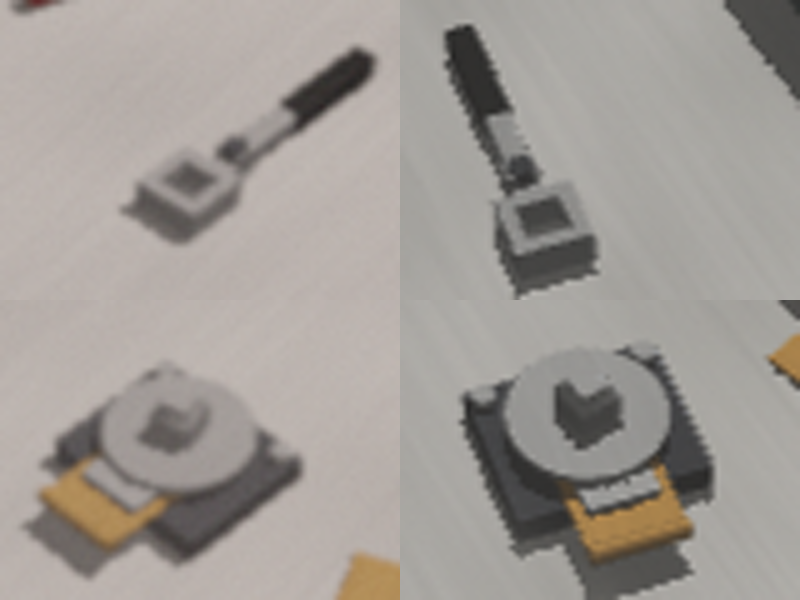

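Run:
```python
from h import *
a=eyes.camera_params("scene");b=eyes.camera_params("side")
def both(n,u,v,z):
    print(n,onz(a,u,z).round(1)[:2],onz(b,v,z).round(1)[:2])
both("head",(348,206),(274,208.4),24)
both("hend",(383,183),(258,172),23)
both("flange",(315.6,266.4),(342.4,262.4),36)
both("leafend",(294,283),(354,290),30)
both("washer",(296,219),(258,256),6)
both("hammerhead",(415,248),(356,187),20)
both("hamend",(371,288),(388,236),12)
both("hingleaf",(357,304),(397,253),10)
both("bowl",(224,261),(285,336),40)
both("red",(362,153),(204,169),24)
st()
```

```text
head [525.9 156.1] [525.9 158.5]
hend [557.  336.4] [548.2 345.3]
flange [ 608.8 -149.5] [ 607.5 -145.4]
leafend [ 593.2 -238.5] [ 591.3 -241.2]
washer [410.3  13. ] [409.1  16.5]
hammerhead [809.4 117. ] [806.7 122.3]
hamend [ 782.5 -104.5] [ 788.7 -105.6]
hingleaf [ 781.6 -180.5] [ 777.3 -173.8]
bowl [ 370.9 -301. ] [ 361.7 -287.5]
red [399.5 443. ] [389.9 448.7]
t 0.15 pos [179.8 650.3 244.8] F [-0.1  0.7  0.4] T [-0.03 -0.03  0.  ] op 1.0
axes x,y,z: [ 0.964 -0.267  0.   ] [-0.    -0.001 -1.   ] [ 0.267  0.964 -0.001] q [-1.45  0.43  0.07  1.61 -0.03  1.11 -0.07]
```

The wrench and clamp match their descriptions: grey steel, a square hole and a dark grip for the wrench, and a grey base with a brass leaf for the clamp. I'm moving toward the wrench.

Call:
servo_tool(
  steps=[
    [[1,20,0,-13,0],[1,38,0,-26,0],[1,38,0,-26,0],[1,38,0,-26,0],[1,38,0,-26,0],[1,38,0,-26,0],[1,38,0,-26,0],[1,38,0,-26,0]],
  ],
)

```text
clock: 0.95
position: [404.5, 384.7, 245.3]
tool_rot: [-1.56, 0.212, -0.212]
ft_force: [0.1, 0.8, -0.1]
opening: 1.003
```

Call:
servo_tool(
  steps=[
    [[1,38,0,-26,0],[1,38,0,-26,0],[1,38,0,-26,0],[1,20,0,-13,0],[1,0,0,0,8],[1,0,0,0,8],[1,0,0,0,8],[1,0,0,0,8]],
  ],
)

```text
clock: 1.75
position: [508.4, 262.8, 245.1]
tool_rot: [-1.471, 0.652, -0.652]
ft_force: [-0.4, 0.2, 0.2]
opening: 1.001
```

Call:
servo_tool(
  steps=[
    [[1,0,0,0,8],[1,0,0,0,8],[1,0,0,0,8],[1,0,0,0,8],[1,0,0,0,8],[1,0,0,0,8],[1,0,0,0,3],[1,0,0,0,0]],
  ],
)

```text
clock: 2.55
position: [508.3, 263.0, 245.1]
tool_rot: [-1.136, 1.318, -1.318]
ft_force: [-0.5, 0.1, 0.1]
opening: 1.0
```

Run:
```python
from h import *
st()
p=eyes.camera_params("wrist");cv2.imwrite("pics/w1.png",eyes.snapshot("wrist")[:,:,::-1]);print(p["position"])
d=np.array([.147,.989]);h=np.array([526,157.])
print(proj(p,[[*h,24],[*(h+d*77),21],[*(h+d*200),23]],True))
st()
```

```text
t 2.55 pos [508.3 263.  245.1] F [-0.5  0.1  0.1] T [-0.01 -0.02  0.04] op 1.0
axes x,y,z: [-0.148 -0.989  0.   ] [-0. -0. -1.] [ 0.989 -0.148 -0.   ] q [-1.03  0.28  0.54  1.86 -0.17  1.04 -0.57]
[519.77705095 339.02901961 374.5114361 ]
[[354.79017742 299.60113159]
 [356.73812577 228.71606712]
 [358.87663273 102.54373825]]
t 2.6 pos [508.3 263.  245.1] F [ 0.3  0.3 -0.1] T [ 0.   -0.02 -0.01] op 1.0
axes x,y,z: [-0.145 -0.989  0.   ] [-0. -0. -1.] [ 0.989 -0.145 -0.   ] q [-1.03  0.28  0.54  1.86 -0.17  1.04 -0.57]
```

View pics/w1.png

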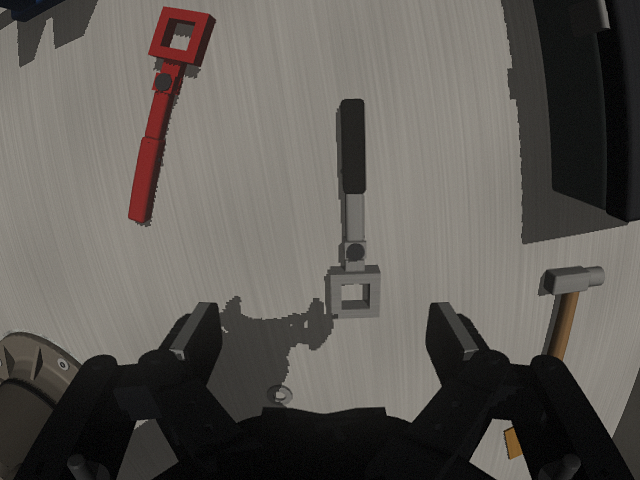

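The steel wrench is sharp here. Its hole is at about (355,296), the hinge at (355,251) and the grip's far end at (352,99). The red look-alike is at (170,110).

Run:
```python
from h import *
im=cv2.imread("pics/w1.png");cv2.imwrite("pics/c2.png",cv2.resize(im[80:330,300:410],None,fx=2.3,fy=2.3,interpolation=cv2.INTER_CUBIC)); 
p=eyes.camera_params("wrist")
for n,uv,z in [("hole",(355,296),24),("pivot",(355,251),23),("bare",(355,216),21),("gripmid",(352.8,145),23),("end",(352,99),23)]:
    print(n,onz(p,uv,z,True).round(1))
```

```text
hole [527.  161.3  24. ]
pivot [532.8 210.9  23. ]
bare [537.3 246.4  21. ]
gripmid [544.  315.7  23. ]
end [549.3 359.1  23. ]
```

View pics/c2.png

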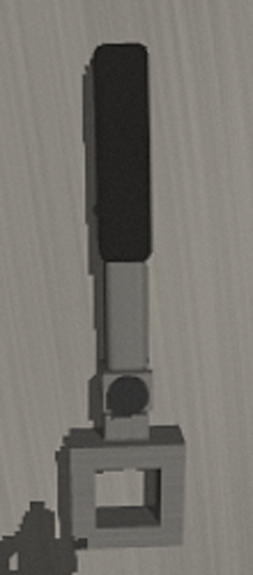

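Call:
servo_tool(
  steps=[
    [[1,10,0,15,-2],[1,11,0,16,0],[1,0,30,0,0],[1,0,40,0,0],[1,0,40,0,0],[1,0,30,0,0],[0.3,0,0,0,0],[0.3,0,0,0,0]],
  ],
)

```text
clock: 3.4
position: [536.8, 237.9, 105.8]
tool_rot: [-1.155, 1.291, -1.292]
ft_force: [1.3, -0.2, 0.4]
opening: 0.688
```

Run:
```python
from h import *
st()
p=eyes.camera_params("wrist");cv2.imwrite("pics/w2.png",eyes.snapshot("wrist")[:,:,::-1])
```

```text
t 3.4 pos [536.8 237.9 105.8] F [ 1.3 -0.2  0.4] T [-0.02  0.01  0.01] op 0.688
axes x,y,z: [-0.112 -0.994  0.001] [-0.    -0.001 -1.   ] [ 0.994 -0.112 -0.   ] q [-0.89  0.49  0.47  1.94 -0.3   0.78 -0.36]
```

View pics/w2.png

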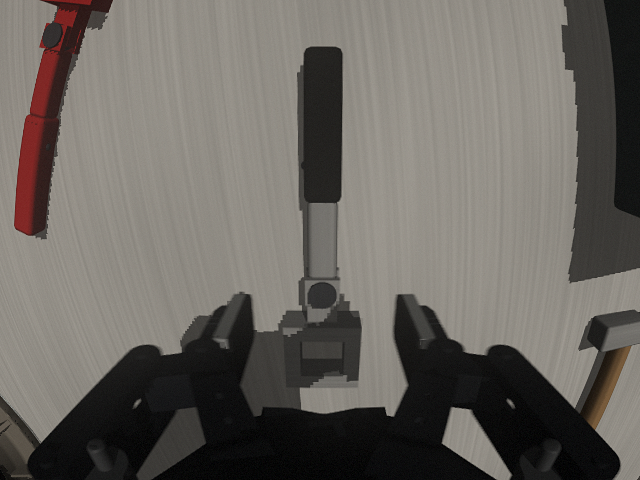

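Run:
```python
from h import *
p=eyes.camera_params("wrist")
P=[onz(p,uv,z,True) for uv,z in [((322.5,351),24),((321.5,294.5),23),((322.5,240),21),((322.5,125),23),((323,48),23)]]
for q in P: print(q.round(1))
d=P[4]-P[0];print(np.degrees(np.arctan2(d[1],d[0])),np.linalg.norm(d))
```

```text
[528.8 167.4  24. ]
[533.1 210.4  23. ]
[537.8 245.9  21. ]
[545.5 314.3  23. ]
[550.9 358.8  23. ]
83.43725797325239 192.6181230186867
```

Call:
servo_tool(
  steps=[
    [[0.3,0,25,0,0],[0.3,0,25,0,0],[0.3,0,20,0,0],[0.3,0,12,0,0],[0.3,0,6,0,0],[0.3,0,0,0,0],[0.3,0,0,0,0]],
  ],
)

```text
clock: 4.15
position: [537.1, 238.3, 18.4]
tool_rot: [-1.152, 1.291, -1.292]
ft_force: [0.3, -0.6, -0.5]
opening: 0.648
```

Call:
servo_tool(
  steps=[
    [[-0.2,0,0,0,0],[-0.4,0,0,0,0],[-0.6,0,0,0,0],[-1,0,0,0,0],[-1,0,0,0,0],[-1,0,0,0,0],[-1,0,0,0,0],[-1,0,0,0,0]],
  ],
)

```text
clock: 4.95
position: [536.6, 238.3, 17.8]
tool_rot: [-1.153, 1.292, -1.291]
ft_force: [-3.1, -0.7, 8.7]
opening: 0.196
```

Run:
```python
from h import *
st()
p=eyes.camera_params("wrist");cv2.imwrite("pics/w3.png",eyes.snapshot("wrist")[:,:,::-1])
```

```text
t 4.95 pos [536.6 238.3  17.8] F [-3.1 -0.7  8.7] T [-0.12  0.55 -0.09] op 0.196
axes x,y,z: [-0.112 -0.994 -0.001] [ 0.  0. -1.] [ 0.994 -0.112  0.   ] q [-0.83  0.62  0.39  1.98 -0.39  0.62 -0.3 ]
```

View pics/w3.png

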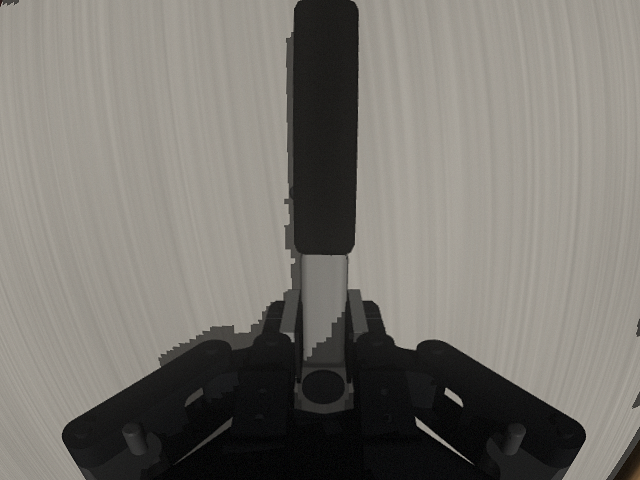

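Call:
servo_tool(
  steps=[
    [[-1,0,-10,0,0],[-1,0,-20,0,0],[-1,0,-30,0,0],[-1,0,-40,0,0],[-1,0,-40,0,0],[-1,0,-40,0,0],[-1,0,-20,0,0],[-1,0,0,0,0]],
  ],
)

```text
clock: 5.8
position: [537.6, 238.5, 220.5]
tool_rot: [-1.149, 1.291, -1.291]
ft_force: [-0.6, 0.6, -4.3]
opening: 0.198
```

Call:
servo_tool(
  steps=[
    [[-1,15,0,7,0],[-1,28,0,13,0],[-1,38,0,17,0],[-1,38,0,17,0],[-1,38,0,17,0],[-1,38,0,17,0],[-1,38,0,17,0],[-1,38,0,17,0]],
  ],
)

```text
clock: 6.6
position: [626.5, -47.2, 215.6]
tool_rot: [-1.156, 1.294, -1.291]
ft_force: [1.8, 0.5, -3.9]
opening: 0.193
```

Call:
servo_tool(
  steps=[
    [[-1,38,0,17,0],[-1,38,0,17,0],[-1,32,0,17,0],[-1,25,0,12,0],[-1,15,0,7,0],[-1,10,0,4,0],[-1,0,0,0,0],[-1,0,0,0,0]],
  ],
)

```text
clock: 7.4
position: [682.8, -209.0, 216.8]
tool_rot: [-1.154, 1.292, -1.29]
ft_force: [-0.4, -0.3, -5.0]
opening: 0.191
```

Run:
```python
from h import *
st()
for n in ["wrist","scene","side"]: cv2.imwrite(f"pics/{n}4.png",eyes.snapshot(n)[:,:,::-1])
a=cv2.imread("pics/scene4.png");b=cv2.imread("pics/side4.png")
q=proj(eyes.camera_params("scene"),[[650,-200,200]])[0].astype(int);r=proj(eyes.camera_params("side"),[[650,-200,200]])[0].astype(int);print(q,r)
def c(i,x,y,k=3.3): return cv2.resize(i[max(y-90,0):max(y-90,0)+180,max(x-60,0):max(x-60,0)+120],None,fx=k,fy=k,interpolation=cv2.INTER_CUBIC)
cv2.imwrite("pics/c4.png",np.hstack([c(a,*q),c(b,*r)]))
```

```text
t 7.4 pos [ 682.8 -209.   216.8] F [-0.4 -0.3 -5. ] T [0.18 0.02 0.04] op 0.191
axes x,y,z: [-0.112 -0.994 -0.001] [-0.001  0.001 -1.   ] [ 0.994 -0.112 -0.001] q [-0.19  0.58  0.6   1.56 -0.35  1.12  0.37]
[317 243] [367 231]
```

View pics/wrist4.png

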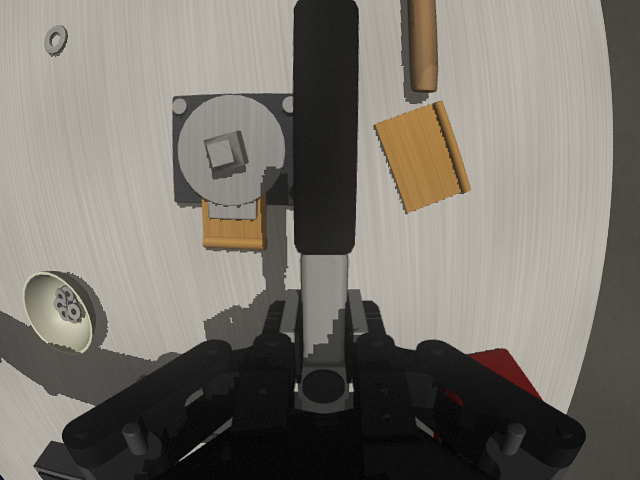

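View pics/c4.png

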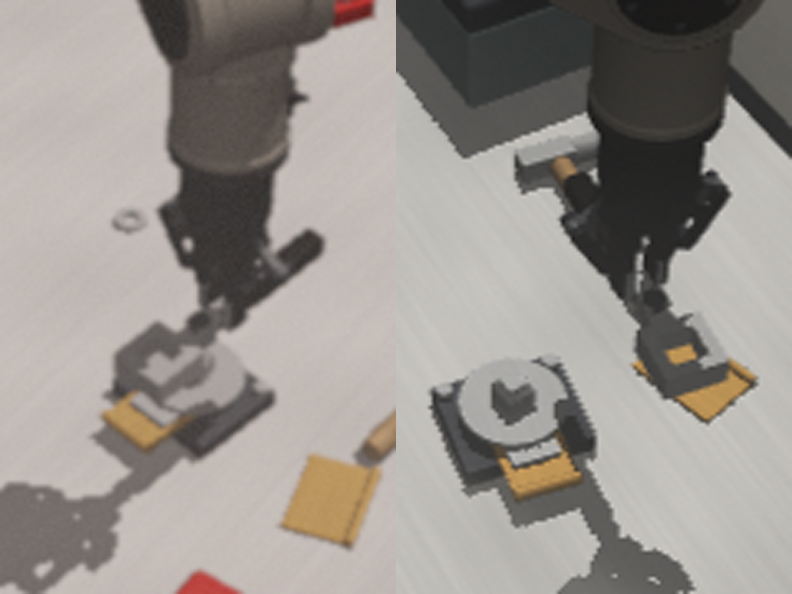

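The wrist view shows the bolt head at (224,153), turned about 10–15° counter-clockwise on the flange centred at (231,150). I'm enlarging it to measure the angle.

Run:
```python
from h import *
im=cv2.imread("pics/wrist4.png");c=cv2.resize(im[85:260,165:305],None,fx=4.2,fy=4.2,interpolation=cv2.INTER_CUBIC)[:600]
for k in range(0,140,20): cv2.putText(c,str(165+k),(int(k*4.2),10),0,.35,(0,0,255))
for k in range(0,140,20): cv2.putText(c,str(85+k),(0,int(k*4.2)),0,.35,(0,0,255))
cv2.imwrite("pics/c5.png",c)
```

```text
(no output)
```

View pics/c5.png

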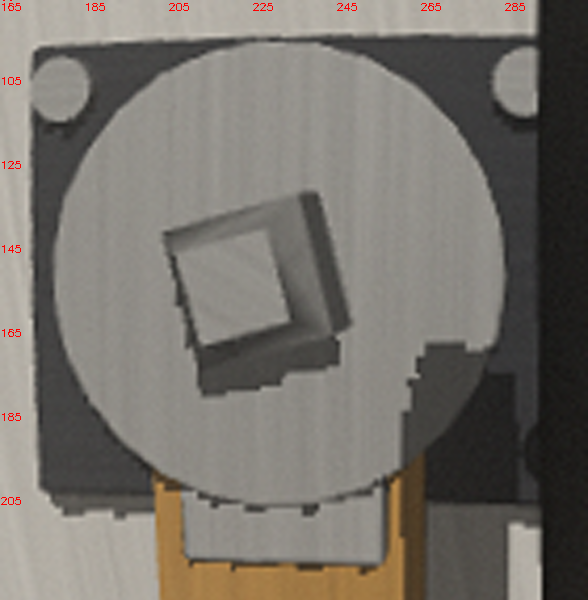

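Run:
```python
from h import *
p=eyes.camera_params("wrist")
f=lambda x,y,z: onz(p,(165+x/4.2,85+y/4.2),z,True)[:2]
def ang(a,b): d=b-a; return np.degrees(np.arctan2(d[1],d[0])), np.linalg.norm(d)
N=[f(x,y,64) for x,y in [(175,255),(268,228),(291,320),(205,347)]]
print("nose",np.mean(N,0)); print([ang(N[i],N[(i+1)%4]) for i in range(4)])
T=[f(x,y,54) for x,y in [(163,232),(300,192),(333,330),(198,368)]]
print("sq",np.mean(T,0)); print([ang(T[i],T[(i+1)%4]) for i in range(4)])
G=[f(x,y,36) for x,y in [(54,273),(505,273),(279,42),(279,505)]]
print("flange",np.mean(G,0),ang(G[0],G[1]),ang(G[2],G[3]))
B=[f(x,y,20) for x,y in [(33,47),(42,490),(525,38)]]; print("base",ang(B[0],B[1]),ang(B[0],B[2]))
```

```text
nose [ 610.2991438 -143.7108658]
[(np.float64(6.495141119414481), np.float64(18.710071883205995)), (np.float64(-84.06104794877038), np.float64(17.656102926140107)), (np.float64(-171.55466857907376), np.float64(17.512109353777497)), (np.float64(99.74619074807838), np.float64(18.28064013999646))]
sq [ 610.22938799 -143.17744349]
[(np.float64(6.5187739840732455), np.float64(28.34796498031941)), (np.float64(-84.49137958281099), np.float64(27.231048526891684)), (np.float64(-172.97896994603468), np.float64(28.145950283668093)), (np.float64(95.94116265523456), np.float64(27.474937461916085))]
flange [ 610.96954695 -143.20595024] (np.float64(-8.606278918439198), np.float64(95.41399897788621)) (np.float64(-98.48157316571573), np.float64(95.23531433515936))
base (np.float64(-98.52915232214497), np.float64(99.08855465395614)) (np.float64(-8.964827367050864), np.float64(108.07899657209872))
```

Call:
servo_tool(
  steps=[
    [[-1,0,0,0,-6.4],[-1,0,0,0,-7],[-1,-20,0,-8,0],[-1,-38,0,-16,0],[-1,-38,0,-16,0],[-1,-36,0,-16,0],[-1,-20,0,-8,0],[-1,0,0,0,0]],
  ],
)

```text
clock: 8.35
position: [599.9, -62.5, 217.6]
tool_rot: [-1.265, 1.117, -1.114]
ft_force: [0.1, 0.1, -4.3]
opening: 0.19
```

Call:
servo_tool(
  steps=[
    [[-1,0,20,0,0],[-1,0,30,0,0],[-1,0,30,0,0],[-1,0,20,0,0],[-1,0,7,0,0],[-1,0,0,0,0],[-1,0,0,0,0]],
  ],
)

```text
clock: 9.05
position: [601.7, -67.1, 111.4]
tool_rot: [-1.263, 1.118, -1.12]
ft_force: [-0.4, 0.2, -4.7]
opening: 0.197
```

```bash
cat > look.py <<'E'
from h import *
import sys
def look(tag,bolt=(610.3,-143.3),yaw=97.,L=78.,drop=18.):
    s,M=st()
    ims={}
    tcp=s["position"];soc=tcp+M[:,0]*L+M[:,1]*drop
    print("socket pred",soc.round(1),"handle ang",np.degrees(np.arctan2(-M[1,0],-M[0,0])).round(2))
    out=[]
    for n in ["scene","side"]:
        im=eyes.snapshot(n)[:,:,::-1].copy();p=eyes.camera_params(n)
        cv2.imwrite(f"pics/{n}{tag}.png",im)
        # predicted head outline
        def sq(w,z): return [soc+M[:,0]*sx*w/2+M[:,2]*sy*w/2-M[:,1]*z for sx,sy in [(1,1),(1,-1),(-1,-1),(-1,1)]]
        c=proj(p,[soc])[0].astype(int);x0,y0=c[0]-35,c[1]-45;k=5.6
        big=cv2.resize(im[y0:y0+100,x0:x0+70],None,fx=k,fy=k,interpolation=cv2.INTER_CUBIC)
        raw=big.copy()
        for w,z,col in [(52,24,(0,255,0)),(30,24,(0,255,0))]:
            q=((proj(p,sq(w,z))+.5-[x0,y0])*k).astype(int)
            cv2.polylines(big,[q],True,col,1)
        a=np.radians(yaw);u=np.array([np.cos(a),np.sin(a),0]);v=np.array([-u[1],u[0],0])
        for w,z,col in [(18,64,(0,0,255)),(28,54,(0,0,255))]:
            q=((proj(p,[np.array([*bolt,z])+u*sx*w/2+v*sy*w/2 for sx,sy in [(1,1),(1,-1),(-1,-1),(-1,1)]])+.5-[x0,y0])*k).astype(int)
            cv2.polylines(big,[q],True,col,1)
        out+= [big]
    cv2.imwrite(f"pics/l{tag}.png",np.hstack(out))
if __name__=="__main__": look(sys.argv[1])
E
python3 look.py 5
```

```text
t 9.05 pos [601.7 -67.1 111.4] F [-0.4  0.2 -4.7] T [ 0.17 -0.01 -0.03] op 0.197
axes x,y,z: [ 0.121 -0.993  0.   ] [ 0.001 -0.    -1.   ] [0.993 0.121 0.001] q [-0.37  0.51  0.49  1.9  -0.32  0.81  0.41]
socket pred [ 611.2 -144.6   93.4] handle ang 96.94
```

View pics/l5.png

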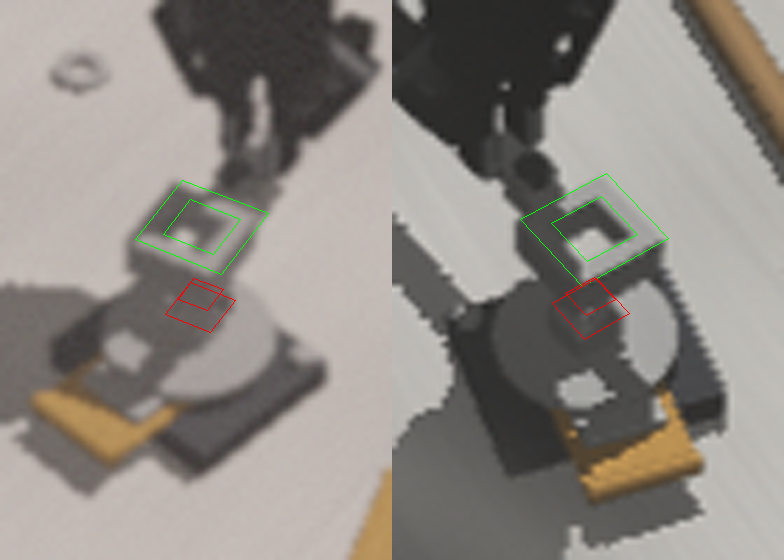

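Call:
servo_tool(
  steps=[
    [[-1,-1.4,8,-0.7,0],[-1,0,10,0,0],[-1,0,6,0,0],[-1,0,2,0,0],[-1,0,0,0,0],[-1,0,0,0,0]],
  ],
)

```text
clock: 9.75
position: [600.3, -65.9, 84.4]
tool_rot: [-1.264, 1.12, -1.12]
ft_force: [0.2, 0.7, -4.4]
opening: 0.195
```

```bash
python3 look.py 6
```

```text
t 9.75 pos [600.3 -65.9  84.4] F [ 0.2  0.7 -4.4] T [0.25 0.06 0.02] op 0.195
axes x,y,z: [ 0.121 -0.993  0.   ] [ 0. -0. -1.] [0.993 0.121 0.   ] q [-0.36  0.54  0.47  1.92 -0.35  0.76  0.43]
socket pred [ 609.7 -143.4   66.4] handle ang 96.93
```

View pics/l6.png

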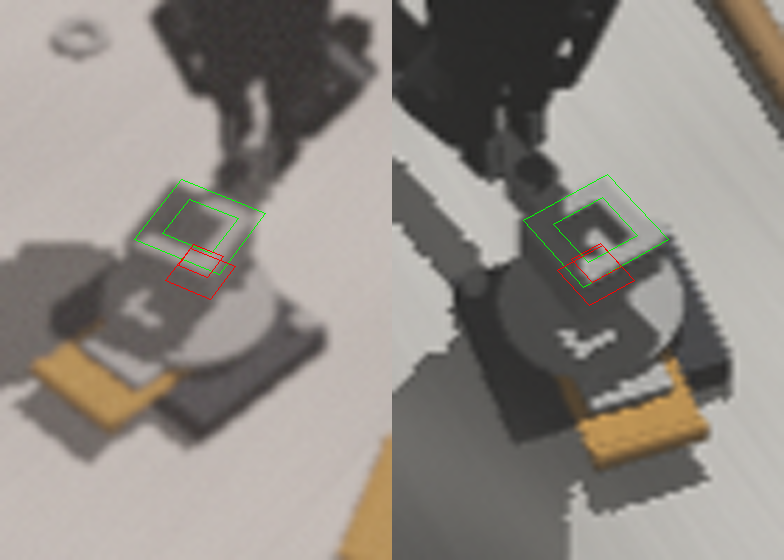

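In the side view the nose sits just under the hole at (597,262), matching the prediction. I'm lowering in small steps and watching the force.

Call:
servo_tool(
  steps=[
    [[-1,0,2,0,0],[-1,0,2,0,0],[-1,0,2,0,0],[-1,0,2,0,0],[-1,0,0,0,0]],
  ],
)

```text
clock: 10.35
position: [600.0, -65.8, 76.0]
tool_rot: [-1.264, 1.12, -1.119]
ft_force: [1.2, -0.8, -4.7]
opening: 0.192
```

Call:
servo_tool(
  steps=[
    [[-1,0,1.5,0,0],[-1,0,1.5,0,0],[-1,0,0,0,0]],
  ],
)

```text
clock: 10.65
position: [600.1, -65.7, 73.1]
tool_rot: [-1.264, 1.12, -1.119]
ft_force: [0.1, -1.0, -4.1]
opening: 0.196
```

Call:
servo_tool(
  steps=[
    [[-1,0,1,0,0],[-1,0,1,0,0],[-1,0,0,0,0]],
  ],
)

```text
clock: 10.95
position: [600.1, -65.8, 71.2]
tool_rot: [-1.264, 1.12, -1.119]
ft_force: [-0.7, 0.9, -4.4]
opening: 0.196
```

Call:
servo_tool(
  steps=[
    [[-1,0,1,0,0],[-1,0,1,0,0],[-1,0,0,0,0]],
  ],
)

```text
clock: 11.25
position: [600.1, -65.8, 69.2]
tool_rot: [-1.264, 1.12, -1.119]
ft_force: [-0.3, -0.9, -4.6]
opening: 0.191
```

Call:
servo_tool(
  steps=[
    [[-1,0,1,0,0],[-1,0,1,0,0],[-1,0,0,0,0]],
  ],
)

```text
clock: 11.55
position: [600.1, -65.8, 67.2]
tool_rot: [-1.264, 1.12, -1.119]
ft_force: [0.0, 0.0, -3.7]
opening: 0.194
```

```bash
python3 look.py 7
```

```text
t 11.55 pos [600.1 -65.8  67.2] F [ 0.   0.  -3.7] T [ 0.2  -0.02  0.03] op 0.194
axes x,y,z: [ 0.121 -0.993  0.   ] [-0. -0. -1.] [ 0.993  0.121 -0.   ] q [-0.34  0.57  0.46  1.93 -0.36  0.73  0.44]
socket pred [ 609.5 -143.2   49.2] handle ang 96.94
```

View pics/l7.png

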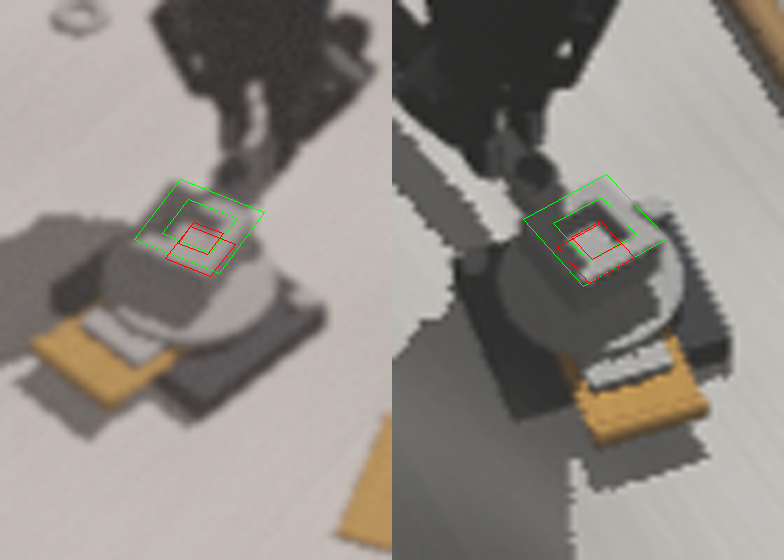

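The socket is already about 5 mm below the square's top edge with no force, so it has entered. I'll continue down.

Call:
servo_tool(
  steps=[
    [[-1,0,1.5,0,0],[-1,0,1.5,0,0],[-1,0,1.5,0,0],[-1,0,1.5,0,0],[-1,0,0,0,0]],
  ],
)

```text
clock: 12.15
position: [600.1, -65.8, 61.1]
tool_rot: [-1.264, 1.12, -1.119]
ft_force: [1.1, -0.4, -3.9]
opening: 0.193
```

Call:
servo_tool(
  steps=[
    [[-1,0,1.5,0,0],[-1,0,1.5,0,0],[-1,0,1,0,0],[-1,0,0,0,0]],
  ],
)

```text
clock: 12.55
position: [600.1, -65.8, 57.1]
tool_rot: [-1.264, 1.12, -1.119]
ft_force: [-1.1, 0.0, -3.8]
opening: 0.195
```

Call:
servo_tool(
  steps=[
    [[-1,0,1,0,0],[-1,0,1,0,0],[-1,0,0,0,0]],
  ],
)

```text
clock: 12.85
position: [600.1, -65.8, 55.2]
tool_rot: [-1.264, 1.12, -1.119]
ft_force: [-0.0, -1.1, -4.3]
opening: 0.197
```

Call:
servo_tool(
  steps=[
    [[-1,0,0.7,0,0],[-1,0,0.7,0,0],[-1,0,0,0,0],[-1,0,0,0,0]],
  ],
)

```text
clock: 13.25
position: [600.3, -65.7, 54.1]
tool_rot: [-1.264, 1.119, -1.12]
ft_force: [-1.0, -0.3, -0.4]
opening: 0.195
```

```bash
python3 look.py 8
```

```text
t 13.25 pos [600.3 -65.7  54.1] F [-1.  -0.3 -0.4] T [0.2  0.25 0.02] op 0.195
axes x,y,z: [ 0.121 -0.993 -0.   ] [ 0.  0. -1.] [0.993 0.121 0.   ] q [-0.33  0.59  0.44  1.93 -0.37  0.71  0.45]
socket pred [ 609.7 -143.2   36.1] handle ang 96.94
```

View pics/l8.png

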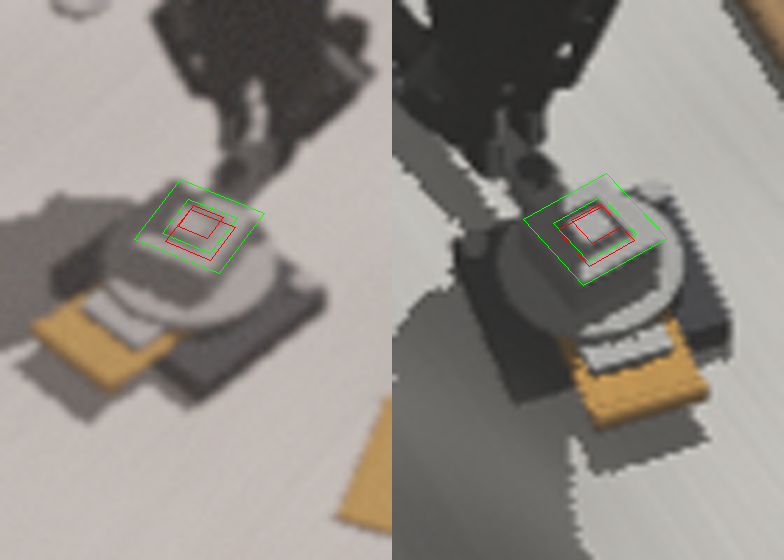

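The wrench is seated: the predicted underside is 36.1 mm and Fz rose by 4 N as the weight transferred to the flange. I'm releasing and rising.

Call:
servo_tool(
  steps=[
    [[-0.4,0,0,0,0],[0,0,0,0,0],[0.3,0,0,0,0],[0.3,0,0,0,0],[0.3,0,0,0,0],[0.3,0,0,0,0]],
  ],
)

```text
clock: 13.95
position: [600.2, -65.8, 53.9]
tool_rot: [-1.264, 1.12, -1.12]
ft_force: [-0.2, 0.1, 0.3]
opening: 0.651
```

Call:
servo_tool(
  steps=[
    [[0.3,0,-10,0,0],[0.3,0,-20,0,0],[0.3,0,-30,0,0],[-1,0,-20,0,0],[-1,-20,0,-10,0],[-1,-36,0,-16,0],[-1,-36,0,-16,0],[-1,0,0,0,0]],
  ],
)

```text
clock: 14.75
position: [545.3, 25.0, 134.3]
tool_rot: [-1.266, 1.118, -1.114]
ft_force: [-0.3, -0.3, -0.4]
opening: -0.0
```

Run:
```python
from h import *
st()
p=eyes.camera_params("wrist");cv2.imwrite("pics/w9.png",eyes.snapshot("wrist")[:,:,::-1])
a=np.radians(96.94);d=np.array([np.cos(a),np.sin(a)]);o=np.array([610.3,-143.3])
print(proj(p,[[*(o+d*L),z] for L,z in [(0,60),(50,59),(170,59),(200,59)]],True))
for n in ["scene","side"]: cv2.imwrite(f"pics/{n}9.png",eyes.snapshot(n)[:,:,::-1])
```

```text
t 14.75 pos [545.3  25.  134.3] F [-0.3 -0.3 -0.4] T [-0.04  0.04 -0.03] op -0.0
axes x,y,z: [ 0.126 -0.992 -0.002] [-0.001  0.002 -1.   ] [ 0.992  0.126 -0.001] q [-0.58  0.39  0.51  2.02 -0.26  0.8   0.22]
[[375.83384866 454.60891942]
 [381.51559145 412.81417065]
 [396.98500227 265.84955275]
 [400.3333805  217.35561853]]
```

View pics/w9.png

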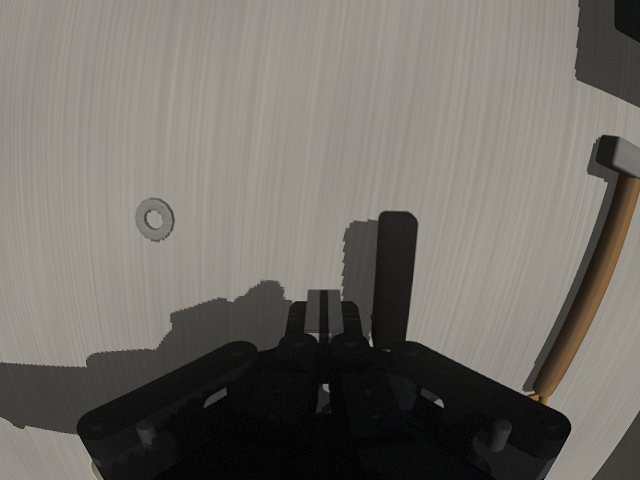

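View pics/side9.png

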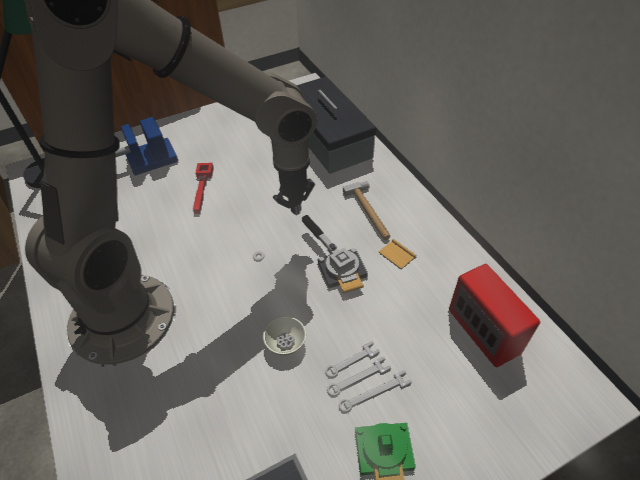

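The handle lies where predicted, with the grip end at (398,212). The side view shows the wrench on the bolt, and the fingers are beside the grip. I'm lowering next to it.

Call:
servo_tool(
  steps=[
    [[-1,0,20,0,0],[-1,0,25,0,0],[-1,0,20,0,0],[-1,0,12,0,0],[-1,0,0,0,0],[-1,0,0,0,0]],
  ],
)

```text
clock: 15.5
position: [547.9, 19.8, 57.4]
tool_rot: [-1.264, 1.12, -1.121]
ft_force: [-0.2, -0.0, 0.1]
opening: -0.004
```

Run:
```python
from h import *
st()
p=eyes.camera_params("wrist");cv2.imwrite("pics/w10.png",eyes.snapshot("wrist")[:,:,::-1])
for uv in [(385,130),(400,130)]: print(onz(p,uv,59,True))
```

```text
t 15.5 pos [547.9  19.8  57.4] F [-0.2 -0.   0.1] T [-0.03 -0.01 -0.01] op -0.004
axes x,y,z: [ 0.12  -0.993  0.   ] [ 0. -0. -1.] [0.993 0.12  0.   ] q [-0.51  0.51  0.45  2.06 -0.35  0.65  0.29]
[559.83750133  97.00065367  59.        ]
[565.0364559  97.8157812  59.       ]
```

View pics/w10.png

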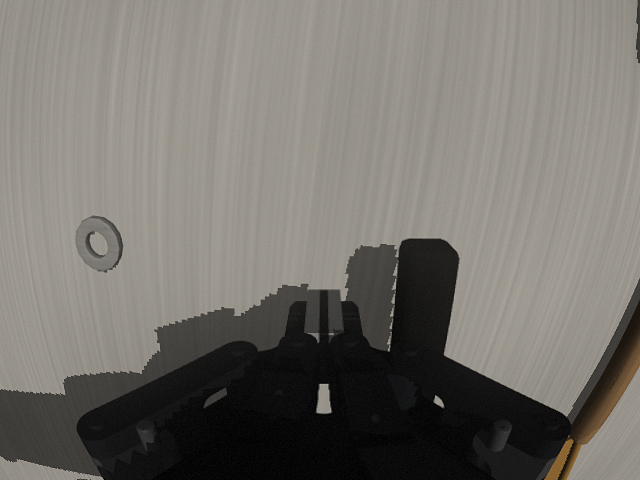

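Call:
servo_tool(
  steps=[
    [[-1,0,0,4,0],[-1,0,0,4,0],[-1,0,0,3,0],[-1,0,0,2,0],[-1,0,0,0,0]],
  ],
)

```text
clock: 16.05
position: [560.6, 22.1, 57.0]
tool_rot: [-1.264, 1.119, -1.12]
ft_force: [-0.1, -0.3, 0.3]
opening: -0.001
```

Call:
servo_tool(
  steps=[
    [[-1,0,0,2,0],[-1,0,0,2,0],[-1,0,0,2,0],[-1,0,0,0,0]],
  ],
)

```text
clock: 16.45
position: [566.5, 22.8, 56.9]
tool_rot: [-1.264, 1.119, -1.12]
ft_force: [0.6, 0.3, 0.2]
opening: 0.0
```

Call:
servo_tool(
  steps=[
    [[-1,0,0,2,0],[-1,0,0,2,0],[-1,0,0,2,0],[-1,0,0,0,0]],
  ],
)

```text
clock: 16.85
position: [572.5, 23.5, 56.9]
tool_rot: [-1.264, 1.119, -1.12]
ft_force: [-0.6, -0.4, 0.6]
opening: 0.003
```

Call:
servo_tool(
  steps=[
    [[-1,0,0,2,0],[-1,0,0,2,0],[-1,0,0,2,0],[-1,0,0,0,0]],
  ],
)

```text
clock: 17.25
position: [578.5, 24.2, 56.9]
tool_rot: [-1.264, 1.119, -1.12]
ft_force: [-0.0, -1.2, 0.4]
opening: 0.002
```

Run:
```python
from h import *
st()
p=eyes.camera_params("wrist");cv2.imwrite("pics/w11.png",eyes.snapshot("wrist")[:,:,::-1])
```

```text
t 17.25 pos [578.5  24.2  56.9] F [-0.  -1.2  0.4] T [-0.   -0.01 -0.  ] op 0.002
axes x,y,z: [ 0.121 -0.993  0.   ] [ 0. -0. -1.] [0.993 0.121 0.   ] q [-0.5   0.55  0.44  1.99 -0.36  0.68  0.29]
```

View pics/w11.png

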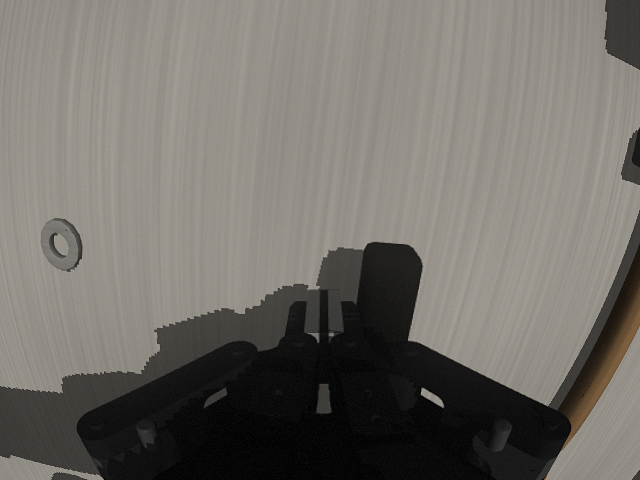

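Run:
```python
from h import *
s,M=st()
p=eyes.camera_params("wrist")
def loc(uv,z):
    X=onz(p,uv,z,True); return ((X-s["position"])@M).round(1),X.round(1)
for n,uv in [("L end",(364,245)),("R end",(421,262)),("L mid",(358,310)),("R mid",(412,330))]: print(n,loc(uv,59))
print("pad R",loc((343,291),43),loc((343,331),60))
```

```text
t 17.3 pos [578.4  24.3  56.9] F [-0.5 -0.  -0.3] T [-0.06  0.02  0.01] op 0.0
axes x,y,z: [ 0.121 -0.993  0.   ] [ 0. -0. -1.] [0.993 0.121 0.   ] q [-0.5   0.55  0.44  1.99 -0.36  0.68  0.29]
L end (array([-33.9,  -2.1,  14.8]), array([589. ,  59.7,  59. ]))
R end (array([-27.1,  -2.1,  36.7]), array([611.6,  55.6,  59. ]))
L mid (array([-7.2, -2.1, 13.5]), array([590.9,  33. ,  59. ]))
R mid (array([ 2.7, -2.1, 36.1]), array([614.6,  25.9,  59. ]))
pad R (array([-7.8, 13.9,  8.4]), array([585.8,  33. ,  43. ])) (array([ 1.8, -3.1,  7.8]), array([586.3,  23.5,  60. ]))
```

Call:
servo_tool(
  steps=[
    [[-1,0,0,1,4],[-1,0,0,2,0],[-1,-0.4,0,3,1],[-1,-0.4,0,3,1],[-1,0,0,0,0]],
  ],
)

```text
clock: 17.8
position: [587.5, 25.5, 56.9]
tool_rot: [-1.217, 1.197, -1.197]
ft_force: [-2.7, -1.0, 0.2]
opening: 0.002
```

Call:
servo_tool(
  steps=[
    [[-1,-0.4,0,3,1],[-1,-0.4,0,3,1],[-1,0,0,0,0]],
  ],
)

```text
clock: 18.1
position: [593.5, 26.3, 56.9]
tool_rot: [-1.2, 1.223, -1.224]
ft_force: [-1.6, -1.2, -0.2]
opening: 0.002
```

Call:
servo_tool(
  steps=[
    [[-1,-0.4,0,3,1],[-1,-0.4,0,3,1],[-1,0,0,0,0]],
  ],
)

```text
clock: 18.4
position: [599.6, 27.0, 56.9]
tool_rot: [-1.183, 1.249, -1.249]
ft_force: [-2.1, -0.3, 0.1]
opening: -0.005
```

Run:
```python
from h import *
s,M=st()
p=eyes.camera_params("wrist");cv2.imwrite("pics/w12.png",eyes.snapshot("wrist")[:,:,::-1])
```

```text
t 18.4 pos [599.6  27.   56.9] F [-2.1 -0.3  0.1] T [-0.11  0.31 -0.06] op -0.005
axes x,y,z: [-0.054 -0.999  0.   ] [ 0. -0. -1.] [ 0.999 -0.054  0.   ] q [-0.52  0.59  0.49  1.94 -0.4   0.71  0.15]
```

View pics/w12.png

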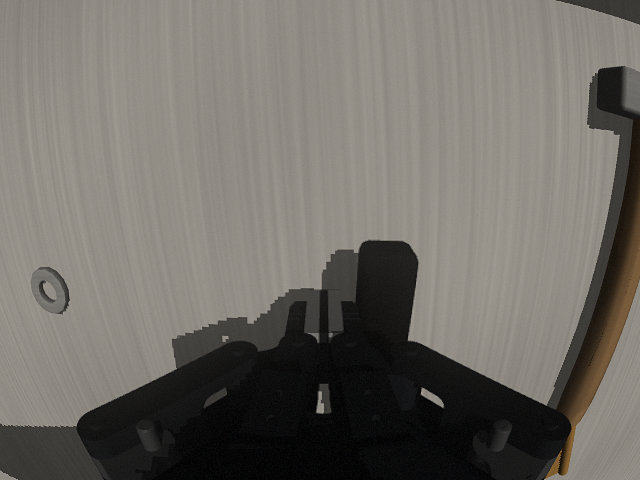

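Call:
servo_tool(
  steps=[
    [[-1,-0.4,0,3,1.5],[-1,-0.4,0,3,1.5],[-1,-0.4,0,3,1.2],[-1,0,0,0,0]],
  ],
)

```text
clock: 18.85
position: [608.6, 27.6, 56.8]
tool_rot: [-1.146, 1.302, -1.303]
ft_force: [-1.7, 0.5, 0.3]
opening: 0.002
```

Call:
servo_tool(
  steps=[
    [[-1,-0.4,0,3,1],[-1,-0.4,0,3,1],[-1,-0.4,0,3,1],[-1,0,0,0,0]],
  ],
)

```text
clock: 19.25
position: [617.7, 27.3, 56.9]
tool_rot: [-1.119, 1.34, -1.341]
ft_force: [-1.5, 0.4, 0.1]
opening: 0.001
```

Call:
servo_tool(
  steps=[
    [[-1,-0.4,0,3,1],[-1,-0.4,0,3,1],[-1,-0.4,0,3,1],[-1,0,0,0,0]],
  ],
)

```text
clock: 19.65
position: [626.8, 26.7, 56.9]
tool_rot: [-1.09, 1.378, -1.379]
ft_force: [-2.8, 0.7, 0.5]
opening: 0.0
```

```bash
cat > ang.py <<'E'
from h import *
s,M=st()
rel=s["position"]-np.array([610.3,-143.3,0]);print("tool ang",np.degrees(np.arctan2(-M[1,0],-M[0,0])).round(1),"rel",(rel@M).round(1))
a=s["position"]+24.5*M[:,2]-np.array([610.3,-143.3,0]);print("handle ang at contact",np.degrees(np.arctan2(a[1],a[0])).round(1))
print("push force along tool",(s["ft_force"]@M).round(1))
E
python3 ang.py
```

```text
t 19.65 pos [626.8  26.7  56.9] F [-2.8  0.7  0.5] T [ 0.12  0.49 -0.03] op 0.0
axes x,y,z: [-0.23  -0.973  0.   ] [ 0. -0. -1.] [ 0.973 -0.23   0.   ] q [-0.54  0.63  0.53  1.88 -0.45  0.75  0.01]
tool ang 76.7 rel [-169.2  -56.9  -23.1]
handle ang at contact 76.2
push force along tool [-0.1 -0.5 -2.9]
```

Call:
servo_tool(
  steps=[
    [[-1,-0.4,0,3,1],[-1,-0.4,0,3,1],[-1,-0.4,0,3,1],[-1,0,0,0,0]],
  ],
)

```text
clock: 20.05
position: [635.8, 25.6, 56.9]
tool_rot: [-1.061, 1.416, -1.416]
ft_force: [-3.1, -0.8, 0.0]
opening: 0.003
```

Call:
servo_tool(
  steps=[
    [[-1,-0.4,0,3,1],[-1,-0.4,0,3,1],[-1,-0.4,0,3,1],[-1,0,0,0,0]],
  ],
)

```text
clock: 20.45
position: [644.7, 24.0, 56.9]
tool_rot: [-1.03, 1.453, -1.454]
ft_force: [-2.3, -0.1, 0.9]
opening: -0.001
```

Call:
servo_tool(
  steps=[
    [[-1,-0.4,0,3,1],[-1,-0.4,0,3,1],[-1,0,0,0,0]],
  ],
)

```text
clock: 20.75
position: [650.4, 22.7, 56.9]
tool_rot: [-1.01, 1.477, -1.478]
ft_force: [-4.3, -1.5, -0.1]
opening: -0.002
```

```bash
python3 ang.py; python3 -c '
from h import *
cv2.imwrite("pics/w13.png",eyes.snapshot("wrist")[:,:,::-1])
im=eyes.snapshot("side")[:,:,::-1];cv2.imwrite("pics/s13.png",cv2.resize(im[190:310,290:430],None,fx=5,fy=5,interpolation=cv2.INTER_CUBIC))'
```

```text
t 20.75 pos [650.4  22.7  56.9] F [-4.3 -1.5 -0.1] T [-0.18  0.83 -0.01] op -0.002
axes x,y,z: [-0.363 -0.932  0.   ] [-0. -0. -1.] [ 0.932 -0.363  0.   ] q [-0.54  0.67  0.56  1.82 -0.49  0.79 -0.1 ]
tool ang 68.7 rel [-169.2  -56.9  -22.9]
handle ang at contact 68.2
push force along tool [ 2.9  0.1 -3.4]
```

View pics/w13.png

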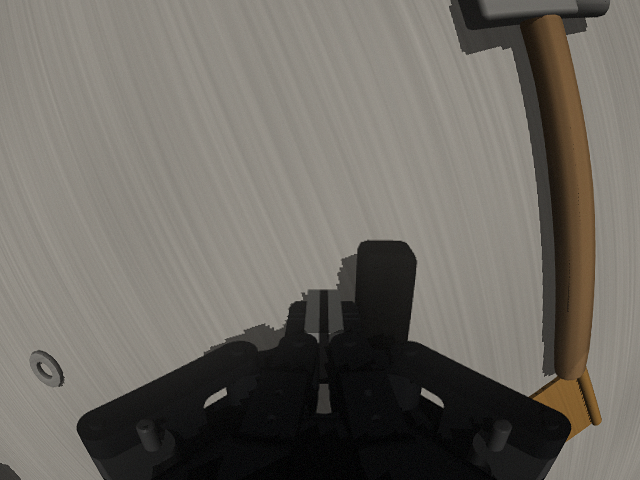

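View pics/s13.png

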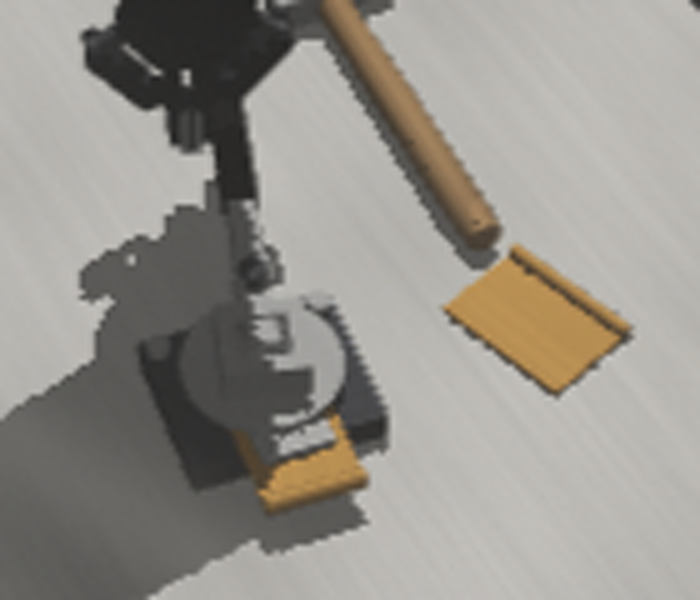

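The handle is still straight and moving with the fingers, and the push force is about 3–4 N. I'll continue in smaller increments.

Call:
servo_tool(
  steps=[
    [[-1,-0.4,0,3,1],[-1,-0.4,0,3,1],[-1,0,0,0,0]],
  ],
)

```text
clock: 21.15
position: [656.1, 21.3, 56.8]
tool_rot: [-0.989, 1.502, -1.502]
ft_force: [-4.1, -0.1, 0.2]
opening: -0.001
```

Call:
servo_tool(
  steps=[
    [[-1,-0.4,0,3,1],[-1,0,0,0,0]],
  ],
)

```text
clock: 21.35
position: [658.9, 20.5, 56.8]
tool_rot: [-0.978, 1.514, -1.514]
ft_force: [-5.0, -0.1, -0.3]
opening: 0.001
```

Call:
servo_tool(
  steps=[
    [[-1,-0.4,0,3,1],[-1,0,0,0,0]],
  ],
)

```text
clock: 21.55
position: [661.7, 19.6, 56.8]
tool_rot: [-0.968, 1.527, -1.526]
ft_force: [-4.9, -1.0, 1.0]
opening: -0.002
```

Call:
servo_tool(
  steps=[
    [[-1,-0.4,0,3,1],[-1,0,0,0,0]],
  ],
)

```text
clock: 21.75
position: [664.6, 18.7, 56.8]
tool_rot: [-0.957, 1.539, -1.538]
ft_force: [-5.7, -0.6, 0.4]
opening: -0.002
```

```bash
python3 ang.py; python3 -c '
from h import *
cv2.imwrite("pics/w14.png",eyes.snapshot("wrist")[:,:,::-1])'
```

```text
t 21.75 pos [664.6  18.7  56.8] F [-5.7 -0.6  0.4] T [-0.17  1.16 -0.05] op -0.002
axes x,y,z: [-0.443 -0.897  0.   ] [-0.001 -0.    -1.   ] [ 0.897 -0.443 -0.   ] q [-0.54  0.7   0.58  1.79 -0.51  0.81 -0.16]
tool ang 63.7 rel [-169.3  -56.9  -23.1]
handle ang at contact 63.2
push force along tool [ 3.1 -0.4 -4.9]
```

View pics/w14.png

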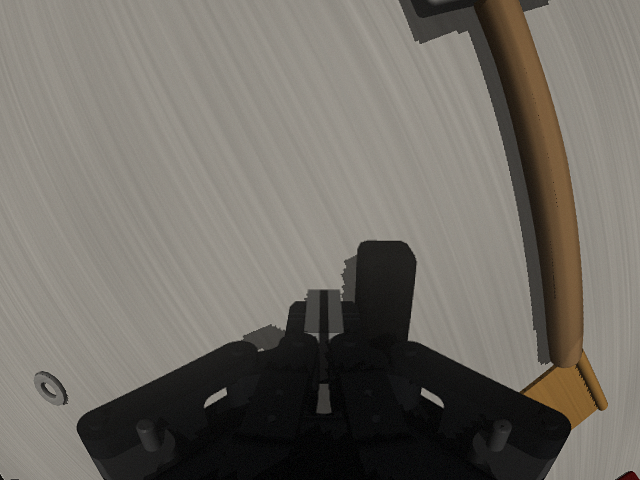

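Call:
servo_tool(
  steps=[
    [[-1,-0.4,0,3,1],[-1,0,0,0,0]],
  ],
)

```text
clock: 22.0
position: [667.4, 17.8, 56.8]
tool_rot: [-0.946, 1.551, -1.551]
ft_force: [-5.7, -1.6, 0.3]
opening: -0.0
```

Call:
servo_tool(
  steps=[
    [[-1,-0.4,0,3,1],[-1,0,0,0,0]],
  ],
)

```text
clock: 22.2
position: [670.2, 16.7, 56.8]
tool_rot: [-0.935, 1.563, -1.563]
ft_force: [-5.7, -0.5, 0.5]
opening: 0.003
```

Call:
servo_tool(
  steps=[
    [[-1,-0.4,0,3,1],[-1,0,0,0,0]],
  ],
)

```text
clock: 22.4
position: [673.0, 15.7, 56.8]
tool_rot: [-0.923, 1.575, -1.575]
ft_force: [-6.1, -1.0, 1.5]
opening: 0.001
```

```bash
python3 ang.py; python3 -c '
from h import *
cv2.imwrite("pics/w15.png",eyes.snapshot("wrist")[:,:,::-1])'
```

```text
t 22.4 pos [673.   15.7  56.8] F [-6.1 -1.   1.5] T [-0.14  1.33 -0.01] op 0.001
axes x,y,z: [-0.489 -0.872  0.   ] [-0.001 -0.    -1.   ] [ 0.872 -0.489 -0.001] q [-0.53  0.71  0.59  1.77 -0.52  0.83 -0.2 ]
tool ang 60.7 rel [-169.3  -56.8  -23.1]
handle ang at contact 60.2
push force along tool [ 3.8 -1.5 -4.8]
```

View pics/w15.png

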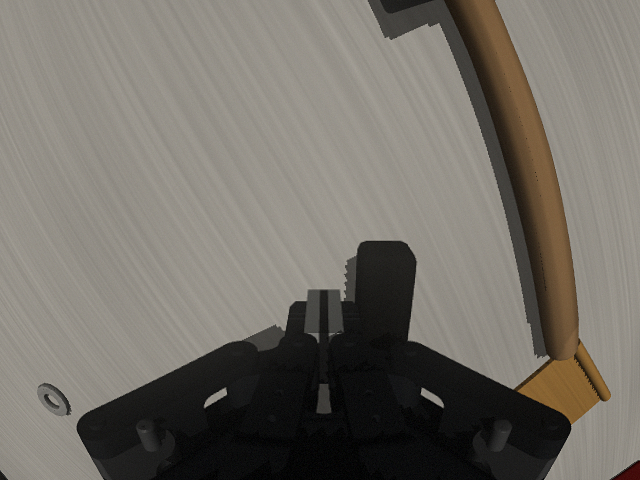

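Call:
servo_tool(
  steps=[
    [[-1,-0.4,0,3,1],[-1,0,0,0,0]],
  ],
)

```text
clock: 22.65
position: [675.8, 14.6, 56.8]
tool_rot: [-0.912, 1.588, -1.587]
ft_force: [-7.2, -0.9, 0.2]
opening: -0.004
```

Call:
servo_tool(
  steps=[
    [[-1,-0.4,0,3,1],[-1,0,0,0,0]],
  ],
)

```text
clock: 22.85
position: [678.5, 13.4, 56.7]
tool_rot: [-0.9, 1.6, -1.599]
ft_force: [-7.6, -0.6, 1.0]
opening: -0.003
```

```bash
python3 ang.py; python3 -c '
from h import *
cv2.imwrite("pics/w16.png",eyes.snapshot("wrist")[200:400,200:500,::-1])'
```

```text
t 22.85 pos [678.5  13.4  56.7] F [-7.6 -0.6  1. ] T [-0.19  1.4  -0.07] op -0.003
axes x,y,z: [-0.519 -0.855  0.001] [-0.001 -0.    -1.   ] [ 0.855 -0.519 -0.001] q [-0.53  0.72  0.6   1.75 -0.53  0.84 -0.23]
tool ang 58.7 rel [-169.3  -56.8  -23.1]
handle ang at contact 58.2
push force along tool [ 4.5 -1.  -6.1]
```

View pics/w16.png

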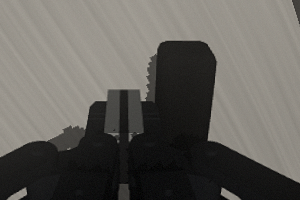

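Call:
servo_tool(
  steps=[
    [[-1,0,0,2.5,1],[-1,0,0,0,0]],
  ],
)

```text
clock: 23.1
position: [680.8, 12.4, 56.8]
tool_rot: [-0.888, 1.612, -1.61]
ft_force: [-5.8, -0.5, 1.6]
opening: 0.003
```

Call:
servo_tool(
  steps=[
    [[-1,0,0,2.5,1],[-1,0,0,0,0]],
  ],
)

```text
clock: 23.3
position: [683.0, 11.4, 56.8]
tool_rot: [-0.877, 1.623, -1.622]
ft_force: [-6.2, 1.8, -0.0]
opening: -0.002
```

```bash
python3 ang.py; python3 -c '
from h import *
cv2.imwrite("pics/w17.png",eyes.snapshot("wrist")[200:400,200:500,::-1])'
```

```text
t 23.3 pos [683.   11.4  56.8] F [-6.2  1.8 -0. ] T [ 0.37  1.18 -0.02] op -0.002
axes x,y,z: [-0.548 -0.836 -0.   ] [-0.001  0.001 -1.   ] [ 0.836 -0.548 -0.001] q [-0.53  0.73  0.61  1.74 -0.54  0.84 -0.25]
tool ang 56.7 rel [-169.2  -56.8  -24.1]
handle ang at contact 56.6
push force along tool [ 1.9  0.  -6.2]
```

View pics/w17.png

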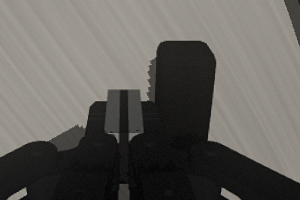

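Call:
servo_tool(
  steps=[
    [[-1,0,0,2.5,0.9],[-1,0,0,0,0]],
  ],
)

```text
clock: 23.55
position: [685.2, 10.3, 56.8]
tool_rot: [-0.866, 1.634, -1.632]
ft_force: [-5.8, 2.6, 0.7]
opening: -0.001
```

Call:
servo_tool(
  steps=[
    [[-1,0,0,2.5,0.9],[-1,0,0,0,0]],
  ],
)

```text
clock: 23.75
position: [687.4, 9.2, 56.8]
tool_rot: [-0.855, 1.644, -1.642]
ft_force: [-5.0, 3.8, -1.1]
opening: 0.002
```

```bash
python3 ang.py; python3 -c '
from h import *
cv2.imwrite("pics/w18.png",eyes.snapshot("wrist")[200:400,200:500,::-1])
im=eyes.snapshot("side")[:,:,::-1];cv2.imwrite("pics/s18.png",cv2.resize(im[190:310,290:430],None,fx=5,fy=5,interpolation=cv2.INTER_CUBIC))'
```

```text
t 23.75 pos [687.4   9.2  56.8] F [-5.   3.8 -1.1] T [ 0.75  0.98 -0.03] op 0.002
axes x,y,z: [-0.574 -0.819 -0.001] [-0.     0.001 -1.   ] [ 0.819 -0.574 -0.001] q [-0.53  0.74  0.62  1.73 -0.55  0.85 -0.28]
tool ang 55.0 rel [-169.2  -56.7  -24.4]
handle ang at contact 54.9
push force along tool [-0.3  1.1 -6.3]
```

View pics/w18.png

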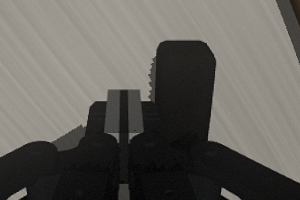

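View pics/s18.png

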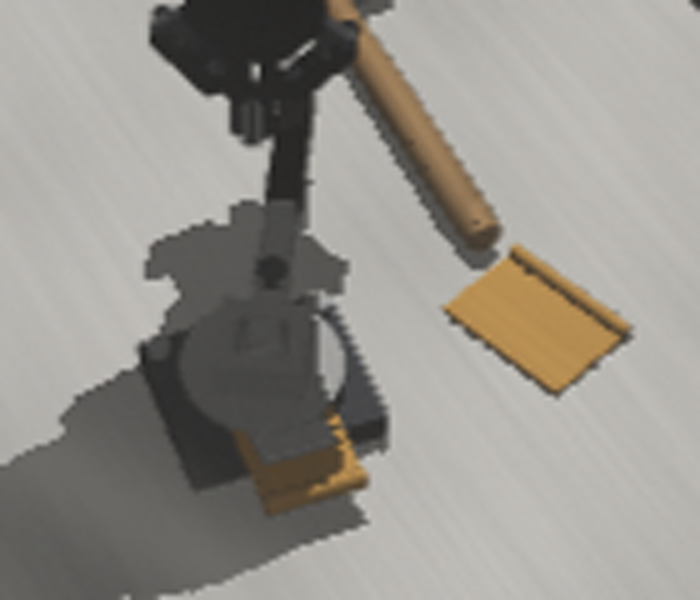

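Call:
servo_tool(
  steps=[
    [[-1,-0.2,0,2.5,0.9],[-1,0,0,0,0]],
  ],
)

```text
clock: 24.05
position: [689.6, 8.0, 56.9]
tool_rot: [-0.844, 1.655, -1.653]
ft_force: [-4.7, 4.6, 0.7]
opening: 0.003
```

Call:
servo_tool(
  steps=[
    [[-1,-0.3,0,2.5,0.9],[-1,0,0,0,0]],
  ],
)

```text
clock: 24.25
position: [691.8, 6.8, 56.9]
tool_rot: [-0.833, 1.666, -1.664]
ft_force: [-5.6, 4.7, 0.4]
opening: -0.004
```

```bash
python3 ang.py; python3 -c '
from h import *
cv2.imwrite("pics/w19.png",eyes.snapshot("wrist")[200:400,200:500,::-1])
'
```

```text
t 24.25 pos [691.8   6.8  56.9] F [-5.6  4.7  0.4] T [0.97 0.9  0.02] op -0.004
axes x,y,z: [-0.599 -0.801 -0.001] [-0.     0.001 -1.   ] [ 0.801 -0.599 -0.001] q [-0.53  0.75  0.62  1.72 -0.55  0.86 -0.3 ]
tool ang 53.2 rel [-169.1  -56.7  -24.8]
handle ang at contact 53.3
push force along tool [-0.4 -0.4 -7.3]
```

View pics/w19.png

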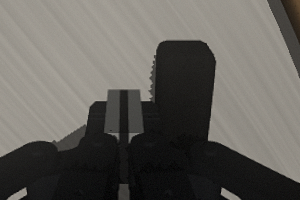

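Call:
servo_tool(
  steps=[
    [[-1,-0.3,0,2,0.7],[-1,0,0,0,0]],
  ],
)

```text
clock: 24.5
position: [693.5, 5.9, 56.8]
tool_rot: [-0.824, 1.674, -1.672]
ft_force: [-5.0, 5.3, 1.6]
opening: -0.004
```

Call:
servo_tool(
  steps=[
    [[-1,-0.3,0,2,0.7],[-1,0,0,0,0]],
  ],
)

```text
clock: 24.7
position: [695.4, 4.9, 56.9]
tool_rot: [-0.816, 1.682, -1.68]
ft_force: [-4.1, 4.0, 0.6]
opening: -0.002
```

```bash
python3 ang.py; python3 -c '
from h import *
cv2.imwrite("pics/w20.png",eyes.snapshot("wrist")[200:400,200:500,::-1])
'
```

```text
t 24.7 pos [695.4   4.9  56.9] F [-4.1  4.   0.6] T [0.9  0.9  0.04] op -0.002
axes x,y,z: [-0.619 -0.786 -0.001] [-0.     0.001 -1.   ] [ 0.786 -0.619 -0.001] q [-0.53  0.75  0.63  1.71 -0.56  0.86 -0.32]
tool ang 51.8 rel [-169.1  -56.7  -24.9]
handle ang at contact 51.9
push force along tool [-0.6 -0.6 -5.7]
```

View pics/w20.png

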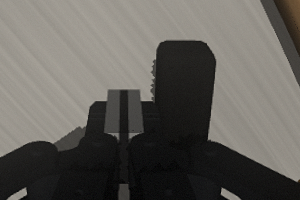

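Call:
servo_tool(
  steps=[
    [[-1,0,0,0,0]],
  ],
)

```text
clock: 24.85
position: [695.3, 5.0, 56.9]
tool_rot: [-0.816, 1.682, -1.68]
ft_force: [-3.9, 4.3, 1.8]
opening: 0.001
```

```bash
cat > hv.py <<'E'
from h import *
import sys
out=[]
for n in ["scene","side"]:
    im=eyes.snapshot(n)[:,:,::-1];p=eyes.camera_params(n)
    c=proj(p,[[635,-100,50]])[0].astype(int)
    cr=im[c[1]-40:c[1]+40,c[0]-33:c[0]+33]
    cr=np.clip((cr/255.)**.55*255,0,255).astype(np.uint8)
    out.append(cv2.resize(cr,None,fx=6,fy=6,interpolation=cv2.INTER_CUBIC))
cv2.imwrite(sys.argv[1],np.hstack(out))
E
python3 hv.py pics/hv1.png; python3 ang.py
```

```text
t 24.95 pos [695.3   5.   56.9] F [-5.   3.6  0.4] T [ 0.93  0.94 -0.05] op 0.001
axes x,y,z: [-0.618 -0.786 -0.001] [-0.     0.001 -1.   ] [ 0.786 -0.618 -0.001] q [-0.53  0.75  0.63  1.71 -0.56  0.86 -0.32]
tool ang 51.8 rel [-169.2  -56.7  -24.9]
handle ang at contact 52.0
push force along tool [ 0.3 -0.4 -6.1]
```

View pics/hv1.png

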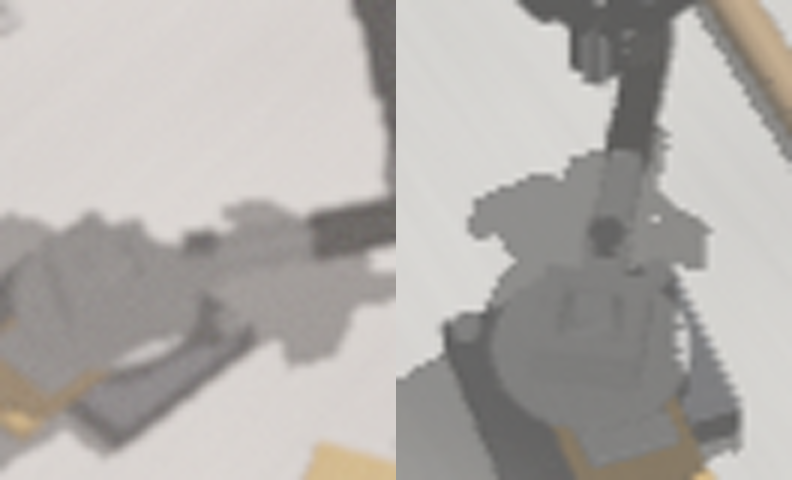

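Still straight: in the side view the hole (590,310), hinge (605,235) and handle (650,30) are in line. Continuing.

Call:
servo_tool(
  steps=[
    [[-1,-0.3,0,2,0.7],[-1,0,0,0,0]],
  ],
)

```text
clock: 25.15
position: [697.2, 3.8, 56.9]
tool_rot: [-0.807, 1.69, -1.688]
ft_force: [-3.1, 3.7, 0.4]
opening: 0.002
```

Call:
servo_tool(
  steps=[
    [[-1,-0.3,0,2,0.7],[-1,0,0,0,0]],
  ],
)

```text
clock: 25.35
position: [699.1, 2.7, 57.0]
tool_rot: [-0.798, 1.698, -1.697]
ft_force: [-2.2, 5.3, 0.4]
opening: 0.0
```

```bash
python3 ang.py; python3 hv.py pics/hv2.png; python3 -c '
from h import *
cv2.imwrite("pics/w21.png",eyes.snapshot("wrist")[200:400,200:500,::-1])
'
```

```text
t 25.35 pos [699.1   2.7  57. ] F [-2.2  5.3  0.4] T [ 1.    0.42 -0.04] op 0.0
axes x,y,z: [-0.638 -0.77  -0.001] [ 0.     0.001 -1.   ] [ 0.77  -0.638 -0.   ] q [-0.52  0.76  0.64  1.7  -0.56  0.87 -0.34]
tool ang 50.4 rel [-169.2  -56.8  -24.6]
handle ang at contact 50.4
push force along tool [-2.7 -0.4 -5. ]
```

View pics/w21.png

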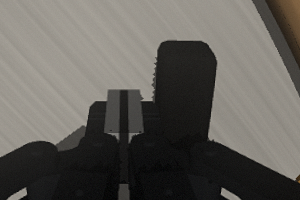

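View pics/hv2.png

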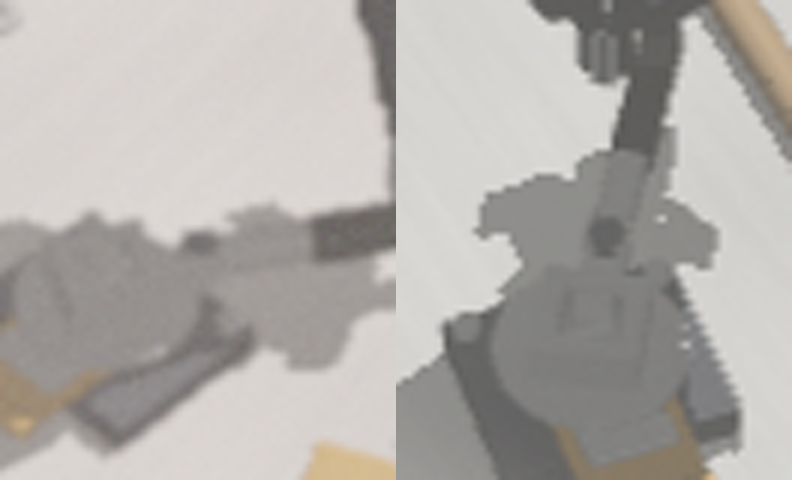

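The hinge pixel stayed put at (605,235) while the handle advanced and the force dropped, so the joint has started to yield. I'm continuing carefully around the hinge.

Call:
servo_tool(
  steps=[
    [[-1,0,0,2,1],[-1,0,0,0,0]],
  ],
)

```text
clock: 25.7
position: [700.8, 1.1, 57.0]
tool_rot: [-0.785, 1.709, -1.709]
ft_force: [-0.3, 4.5, -0.7]
opening: -0.002
```

Call:
servo_tool(
  steps=[
    [[-1,0,0,2,1],[-1,0,0,0,0]],
  ],
)

```text
clock: 25.9
position: [702.2, -1.2, 57.1]
tool_rot: [-0.772, 1.721, -1.722]
ft_force: [-0.5, 1.4, -0.1]
opening: 0.0
```

```bash
python3 ang.py; python3 hv.py pics/hv3.png; python3 -c '
from h import *
cv2.imwrite("pics/w22.png",eyes.snapshot("wrist")[200:400,200:500,::-1])
'
```

```text
t 25.9 pos [702.2  -1.2  57.1] F [-0.5  1.4 -0.1] T [ 0.4   0.03 -0.05] op 0.0
axes x,y,z: [-0.665 -0.747 -0.   ] [ 0.001 -0.    -1.   ] [ 0.747 -0.665  0.001] q [-0.52  0.77  0.64  1.7  -0.57  0.88 -0.36]
tool ang 48.3 rel [-167.2  -57.1  -25.8]
handle ang at contact 48.8
push force along tool [-0.7  0.1 -1.3]
```

View pics/w22.png

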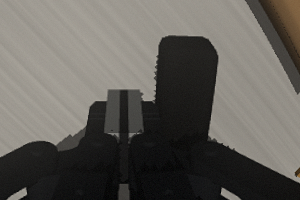

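View pics/hv3.png

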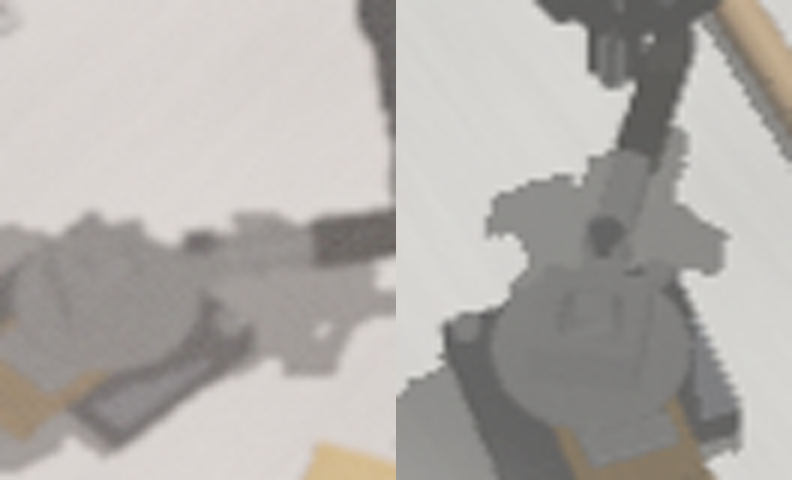

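Call:
servo_tool(
  steps=[
    [[-1,-0.5,0,2.5,1.2],[-1,-0.5,0,2.5,1.2],[-1,0,0,0,0]],
  ],
)

```text
clock: 26.35
position: [706.6, -4.3, 56.9]
tool_rot: [-0.74, 1.75, -1.751]
ft_force: [0.6, -1.7, -0.3]
opening: -0.003
```

Call:
servo_tool(
  steps=[
    [[-1,-0.3,0,2.5,1.2],[-1,0,0,0,0]],
  ],
)

```text
clock: 26.55
position: [708.4, -5.5, 56.9]
tool_rot: [-0.725, 1.764, -1.764]
ft_force: [-0.5, -0.9, -0.3]
opening: -0.001
```

```bash
python3 ang.py; python3 hv.py pics/hv4.png; python3 -c '
from h import *
cv2.imwrite("pics/w23.png",eyes.snapshot("wrist")[:,:,::-1])
'
```

```text
t 26.55 pos [708.4  -5.5  56.9] F [-0.5 -0.9 -0.3] T [0.   0.02 0.04] op -0.001
axes x,y,z: [-0.711 -0.703  0.   ] [ 0. -0. -1.] [ 0.703 -0.711  0.   ] q [-0.52  0.78  0.66  1.68 -0.59  0.89 -0.41]
tool ang 44.7 rel [-166.6  -56.9  -29. ]
handle ang at contact 46.2
push force along tool [1.  0.3 0.3]
```

View pics/w23.png

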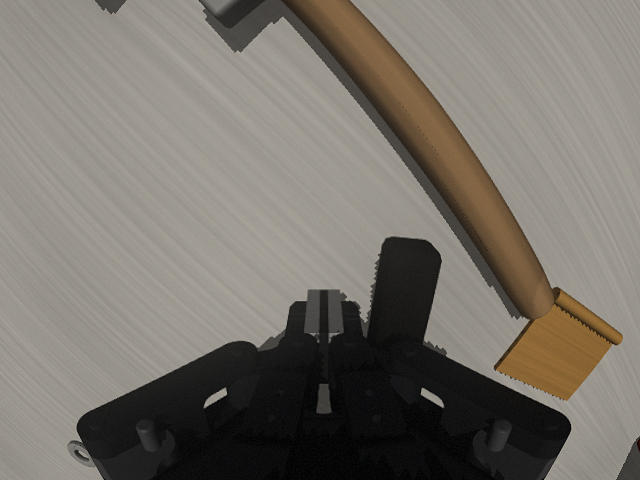

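View pics/hv4.png

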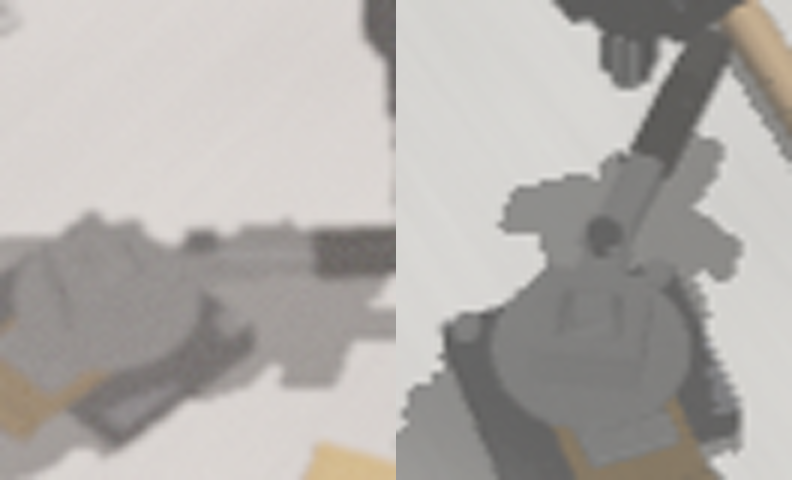

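It snapped over: the handle jumped ahead of the fingers (grip at (405,290)) with zero force, and the side view shows a clear bend at the hinge. I'm backing off.

Call:
servo_tool(
  steps=[
    [[-1,0,0,-10,0],[-1,0,0,-20,0],[-1,0,-15,-20,0],[-1,0,-30,-20,0],[-1,0,-40,0,0],[-1,-20,-40,0,0],[-1,0,-20,0,0],[-1,0,0,0,0]],
  ],
)

```text
clock: 27.5
position: [674.2, 59.7, 205.0]
tool_rot: [-0.722, 1.761, -1.761]
ft_force: [-0.2, -0.7, 0.4]
opening: 0.003
```

```bash
python3 ang.py; python3 hv.py pics/hv5.png; python3 -c '
from h import *
cv2.imwrite("pics/w24.png",eyes.snapshot("wrist")[:,:,::-1])
'
```

```text
t 27.5 pos [674.2  59.7 205. ] F [-0.2 -0.7  0.4] T [-0.01 -0.01  0.  ] op 0.003
axes x,y,z: [-0.709 -0.705 -0.004] [ 0.004  0.001 -1.   ] [ 0.705 -0.709  0.002] q [-0.73  0.58  0.79  1.68 -0.46  1.08 -0.58]
tool ang 44.8 rel [-189.2 -204.4  -98.6]
handle ang at contact 66.4
push force along tool [ 0.6 -0.4  0.3]
```

View pics/w24.png

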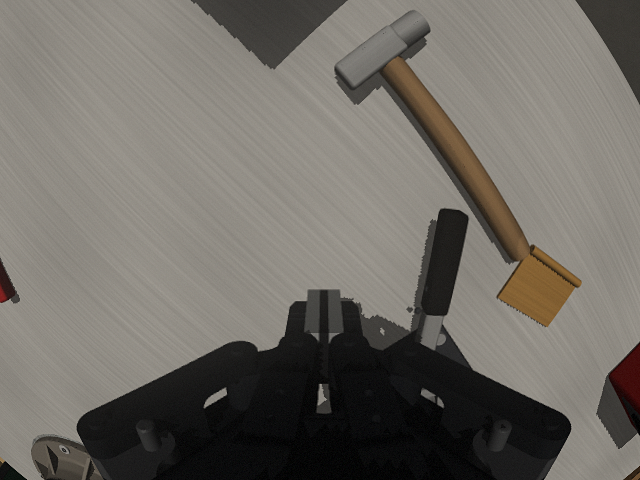

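View pics/hv5.png

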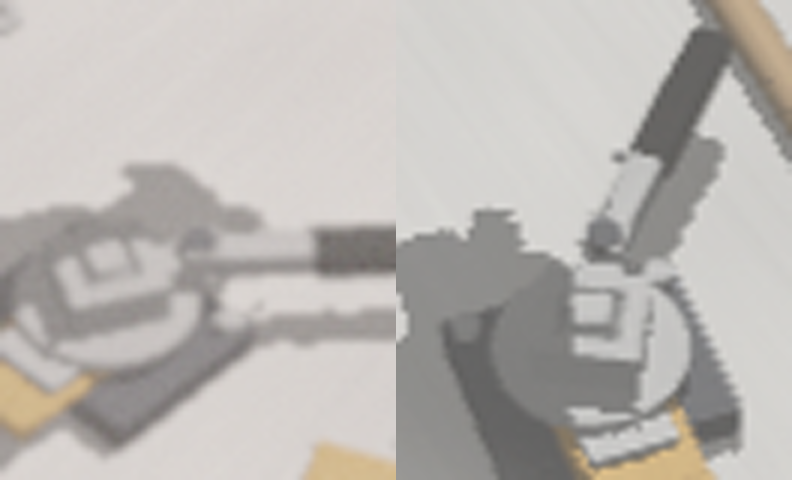

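Call:
servo_tool(
  steps=[
    [[-1,20,-5,12,0],[-1,35,-10,21,0],[-1,38,0,23,0],[-1,38,0,23,0],[-1,38,0,23,0],[-1,38,0,23,0],[-1,30,0,18,0],[-1,20,0,10,0]],
  ],
)

```text
clock: 28.45
position: [595.9, -234.5, 216.1]
tool_rot: [-0.725, 1.766, -1.766]
ft_force: [-0.4, -0.2, -0.2]
opening: -0.003
```

Call:
servo_tool(
  steps=[
    [[-1,0,0,0,0],[-1,0,0,0,0]],
  ],
)

```text
clock: 28.65
position: [597.4, -231.4, 216.1]
tool_rot: [-0.725, 1.765, -1.764]
ft_force: [0.4, 0.8, -1.0]
opening: -0.0
```

Run:
```python
from h import *
st();p=eyes.camera_params("wrist");im=eyes.snapshot("wrist")[:,:,::-1]
cv2.imwrite("pics/w25.png",im)
```

```text
t 28.65 pos [ 597.4 -231.4  216.1] F [ 0.4  0.8 -1. ] T [ 0.01  0.01 -0.  ] op -0.0
axes x,y,z: [-0.711 -0.703  0.001] [-0.001  0.    -1.   ] [ 0.703 -0.711 -0.001] q [-0.32  0.51  0.82  1.75 -0.42  1.07 -0.14]
```

View pics/w25.png

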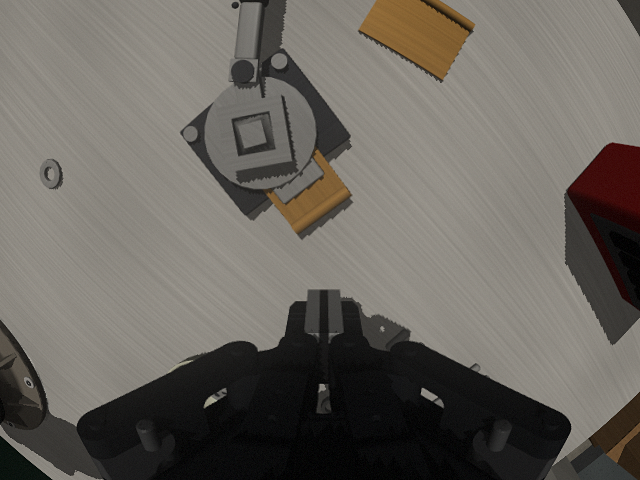

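Run:
```python
from h import *
im=cv2.imread("pics/w25.png");k=4
c=cv2.resize(im[0:150,170:360],None,fx=k,fy=k,interpolation=cv2.INTER_CUBIC)
cv2.imwrite("pics/c25.png",c)
```

```text
(no output)
```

View pics/c25.png

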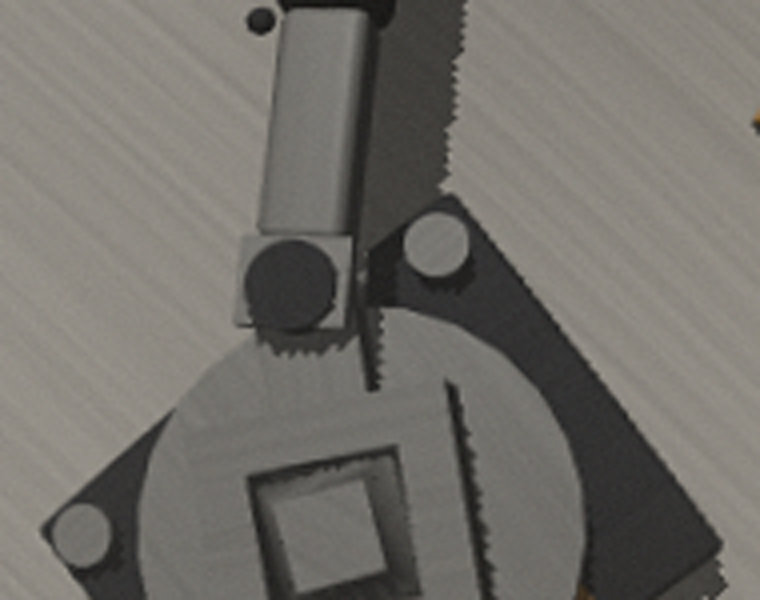

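Run:
```python
from h import *
p=eyes.camera_params("wrist")
f=lambda x,y,z: onz(p,(170+x/4,y/4),z,True)[:2]
def an(a,b): d=b-a;return np.degrees(np.arctan2(d[1],d[0])).round(1),np.linalg.norm(d).round(1)
hL=an(f(260,230,57),f(285,10,57));hR=an(f(345,232,57),f(368,15,57));print("handle",hL,hR)
print("head hole top",an(f(247,475,60),f(397,447,60)),"hole left",an(f(275,600,60),f(247,475,60)),"head right",an(f(495,595,60),f(447,382,60)))
print("nose top",an(f(268,505,64),f(363,478,64)),"nose left",an(f(300,592,64),f(268,505,64)), "nose right",an(f(388,572,64),f(363,478,64)))
print("base right edge",an(f(720,545,20),f(455,197,20)),"left",an(f(42,530,20),f(170,412,20)))
q=[f(247,475,60),f(397,447,60)];print(q, "pivot",f(290,285,58),"hole ctr",onz(p,(253,134),60,True))
```

```text
handle (np.float64(39.4), np.float64(46.3)) (np.float64(39.6), np.float64(45.4))
head hole top (np.float64(-37.2), np.float64(29.8)) hole left (np.float64(56.0), np.float64(25.2)) head right (np.float64(56.7), np.float64(42.2))
nose top (np.float64(-31.8), np.float64(19.0)) nose left (np.float64(63.6), np.float64(18.0)) nose right (np.float64(58.6), np.float64(18.7))
base right edge (np.float64(81.1), np.float64(96.4)) left (np.float64(-7.4), np.float64(40.2))
[array([ 607.19369497, -121.77066824]), array([ 630.9280752, -139.7735171])] pivot [ 639.64504418 -101.61636817] hole ctr [ 609.88309135 -142.43517236   60.        ]
```

Measured from above: head direction about 54°, handle 39.5°, so the joint is at about 0.25 rad (fully bent). The bolt reads about 0.37 rad, and the head is centred and seated. The arm is clear, so I'm handing in.

```bash
python3 -c '
from h import *
st();print(manip.hand_in())'
```

```text
t 28.7 pos [ 597.9 -230.4  216.1] F [0.9 0.5 0.4] T [ 0.01 -0.    0.01] op 0.002
axes x,y,z: [-0.71  -0.704  0.   ] [-0.001  0.001 -1.   ] [ 0.704 -0.71  -0.001] q [-0.32  0.51  0.82  1.75 -0.42  1.07 -0.15]
the job is handed in; nothing more can be done
None
```

I seated the steel wrench on the grey clamp's bolt with almost no contact force. I then pushed the grip clockwise with shut fingers until the handle joint snapped over, backed the arm off and handed in at 28.7 s; no verdict is reported.

- **Handle joint:** bent about 0.25 rad, seen from above with the wrist camera. The push force had reached about 7 N, then fell to zero as the handle jumped ahead of the fingers.
- **Bolt:** about 0.37 rad by the final picture. My running estimate from the handle's angle during the push was somewhat higher, about 0.45 rad just before the trip; the head edges also scattered by about 3°. Both are below the 0.65 rad limit.
- **Seating:** the socket centre measured about 1 mm from the bolt axis. The underside height of about 36 mm (18 mm below the bolt head's top edge) comes from the tool position at release; the final pictures look consistent, but I did not measure the height again.
- **Surroundings:** the arm was clear and force-free, and the bystanders in the last pictures looked undisturbed. I did not measure their positions again.

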